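# Dress the loader catch with a file

## Task

The bevelled nose of the spring catch at the front of the white vial loader has a burr. Take the flat file by its raised grip, lay its face flat on the sloping bevel and push it up the slope, toe first, in three long forward strokes, each starting with the toe half of the file on the bevel and ending with the heel half on it; press so that the catch dips a few millimetres (never more than 12), and lift the file clear of the bevel on each way back. Then lay the file flat on its cork rest again, along it, and leave everything else where it stands.

Things in the scene. Friction and masses are not known exactly. Their poses are not given: they have to be found in the camera images.
- file_grip (a point): centre of the file's orange raised grip, a bar with black bands, 100 mm long (x), 22 mm wide (y), 23 mm high: pinch it across its width from above near its middle. Axes: x to the file's toe, y across, z up out of the grip. The file's cut face lies 32.5 mm below this point. At the start the file lies on the cork rest, toe away from the robot
- file: the flat file, 220 g; origin at the middle of the cut face (underside of the blade), 32.5 mm below the centre of the grip; axes as for the grip. Steel blade 150 mm long, 20 mm wide, 5 mm thick; two round posts 72 mm apart carry the grip bar, whose underside is 16 mm above the blade's top
- file_toe (a point): middle of the cut face's toe end (the end that is slightly narrower for its last 18 mm), 75 mm along x from the file's origin
- file_face (a point): middle of the cut face (same point as the file's origin)
- file_rest: fixed cork pad with black rim, 205x72 mm (long side along its x), top 6 mm above the bench; origin at the centre of its underside, z up
- loader: fixed white vial loader, 112 mm wide, 165 mm long; origin at bench height under the middle of its front lip, x along its lane away from the robot, z up. Deck 83 mm high; low grey guides (to 95 mm high, 72 mm apart, from 24 mm behind the lip); head at the back (x 119 to 165 mm, 107 mm high). Nothing in front of the lip but the nose
- catch_nose (a point): bevelled nose of the loader's spring catch: dark steel ramp 26 mm long, 32 mm wide, jutting 18 mm out in front of the lip, its middle about 87 mm above the bench. Origin at the middle of the bevel's surface; x points up the slope away from the robot, 30 degrees above level at rest (a stroke runs along +x); y across; z is the bevel's outward normal, leaning back to the robot
- catch (a joint): bend of the leaf spring that carries the nose, rad: 0 at rest (lightly preloaded), grows as the nose is pressed down. Root 107 mm behind the bevel's middle: 0.01 rad is 1.1 mm of dip and steepens the bevel by as much, so a file then rides on the bevel's upper edge. 4 mm of dip takes about 2.5 N straight down, 4 to 6 N on the bevel. It springs back by itself; over 0.115 rad (12 mm) is too far
- vial_block: pale 12-hole vial block 70x94x42 mm holding mint-capped vials, on the bench at the left; bystander, origin at the centre of its underside
- amber_bottle: brown bottle with black cap, 63 mm wide, 132 mm tall, at the back right; bystander, origin at the centre of its underside
- stain_bottle: small white bottle with red cap, 37 mm wide, 82 mm tall, at the back right; bystander, origin at the centre of its underside
- petri_dish: round dish 62 mm wide, 15 mm high, right of the loader; bystander, origin at the centre of its underside
- timer: white lab timer 56x66x18 mm lying in front of the loader; bystander, origin at the centre of its underside
- tweezers: steel tweezers 130 mm long lying at the front left; bystander, origin at the centre of its underside
- hex_key: black hex key 82 mm long lying left of the loader; bystander, origin at the centre of its underside

How it is judged (in metres and radians):
On the way, in this order (a step that is already met when the one before it is completed fails the run):
1. first stroke begun: file flat on the bevel, pressed, toe half on it and toe leading (contact force between file and loader above 0.3 N and value of joint catch between 0.01 and 0.115 rad and angle between the z axis of file and the z axis of catch_nose, either way round below 0.21 rad and angle between the x axis of file and the x axis of catch_nose, either way round below 0.26 rad and y of file_face in the frame of catch_nose between -0.014 and 0.014 m and x of file_face in the frame of catch_nose below -0.028 m and x of file_toe in the frame of catch_nose between 0 and 0.05 m), for 0.04 s.
2. first stroke ended: heel half of the file on the bevel, still pressed on (contact force between file and loader above 0.3 N and value of joint catch between 0.01 and 0.115 rad and angle between the z axis of file and the z axis of catch_nose, either way round below 0.21 rad and angle between the x axis of file and the x axis of catch_nose, either way round below 0.26 rad and y of file_face in the frame of catch_nose between -0.014 and 0.014 m and x of file_face in the frame of catch_nose above 0.028 m and x of file_toe in the frame of catch_nose above 0.09 m), for 0.04 s.
3. file clear of the bevel over the first half of the way back after the first stroke (z of file_face in the frame of catch_nose above 0.005 m and x of file_face in the frame of catch_nose between 0 and 0.028 m and value of joint catch below 0.008 rad).
4. file clear of the bevel over the second half of the way back after the first stroke (z of file_face in the frame of catch_nose above 0.005 m and x of file_face in the frame of catch_nose between -0.028 and 0 m and value of joint catch below 0.008 rad).
5. second stroke begun: file flat on the bevel, pressed, toe half on it and toe leading (all of step 1), for 0.04 s.
6. second stroke ended: heel half of the file on the bevel, still pressed on (all of step 2), for 0.04 s.
7. file clear of the bevel over the first half of the way back after the second stroke (all of step 3).
8. file clear of the bevel over the second half of the way back after the second stroke (all of step 4).
9. third stroke begun: file flat on the bevel, pressed, toe half on it and toe leading (all of step 5), for 0.04 s.
10. third stroke ended: heel half of the file on the bevel, still pressed on (all of step 6), for 0.04 s.
At the end, for the whole second after the job is handed in: After three pressed forward strokes with lifted returns, the file lies released and still, flat on the cork rest (its centre within 45 mm of the rest's centre, along it within 20 degrees), and the catch has sprung back (horizontal distance between file and file_rest below 0.045 m and angle between file's own z axis and vertical below 0.08 rad and height (world z) of file below 0.01 m and angle between the x axis of file and the x axis of file_rest, either way round below 0.35 rad and linear speed of file below 0.02 m/s and value of joint catch below 0.008 rad); the robot touches nothing.
It fails at once if the catch is bent by more than about 12 mm (value of joint catch above 0.115 rad).
It fails at once if anything else on the bench (vial block, bottles, dish, timer, tweezers, hex key) pushed over 25 mm out of its place (distance of any of vial_block, amber_bottle, stain_bottle, petri_dish, timer, tweezers, hex_key from where it was at the start of the episode above 0.025 m).
It also fails if it takes over 54 s, if anything falls off the work surface, if the arm or the gripper's body presses on something with over 40 N, if the wrist force passes 120 N, or if a joint passes its speed limit or range.

## Robot

A 7-joint arm with a two-finger parallel gripper is mounted at the origin on a cart in front of the work surface, level with it; the furniture and walls round the work are solid. World frame = base frame: x ahead of the robot, y to its left, z up, the work surface at z = 0. Lengths are in m, angles in degrees, forces in N, time in s.
With the tool pointing down it reaches from about 0.425 to 0.825 m from the base axis. Payload 3.6 kg.
Tool frame: the origin (TCP) lies at the very end of the fingers, on their centre line; the grasp point (between the pads) lies 19 mm behind it; y points along the fingers, z is the direction in which the jaws open and shut, and the axes are right-handed (so a half turn about y gives the same grasp; the last joint's range is limited). The gripper opens to 85 mm and grips with 20 to 120 N. Pads are 22 mm wide; open, the fingers measure 114 mm over their backs; the gripper's body (76 mm by 85 mm) begins 54 mm behind the grasp point. The pads swing forward as they close: fully open they stand 13 mm farther back than shut.
Start: joints at [70.961, 35.231, -0.722, 81.555, 0.464, 63.22, -2.315], TCP at [0.196, -0.62, 0.21] pointing down, gripper open.
Joint ranges: [-178.69, 178.69], [-17.37, 117.87], [-77.05, 75.6], [15.02, 138.74], [-78.02, 258.01], [0.78, 113.62], [-162.83, 162.83]. Speed limits (degrees/s): [159.86, 159.86, 180, 180, 180, 180, 180].

## Interface

Orientations are given as a 3x3 rotation matrix whose columns are the frame's x, y, z axes.
In Python, from workcell import robot, get_image gives the robot as it stands.
- The arm moves only by the tool move_arm, never from a script. Its arguments are lists of equal length, an entry for each row: "delta_pos": the shift along the tool's x, y, z in m, a list of three; "delta_rot": the turn, a rotation vector about the tool's x, y, z in rad, a list of three; "hand": the finger opening in m, from 0 to 0.0854. In form: {"delta_pos": [[dx, dy, dz], ...], "delta_rot": [[wx, wy, wz], ...], "hand": [hand, ...]}. A call has 1 to 8 rows; each row is the pose to reach, as a shift and turn from the pose commanded when the call began, along the tool's axes at that moment; what a row does not reach only later rows make up. A row lasts 1/12 s, in which the tool goes at most 41.7 mm and 7.16 degrees, less where a joint would pass 70% of its speed; a pose out of reach is approached as far as the arm can. A call with a gripper value outside its range is refused whole. The fingers move at their own pace and stop on an object; the grip force is fixed at half the most. Time passes only in rows, so rows that repeat a pose let the fingers close. It gives the time, the measured TCP pose, the force and the opening at its end, in the units of the state.
- robot.observe(): the state, without advancing time (a new reading comes with each control period).
- get_image(name): name is "scene" or "top" or "wrist"; returns a dict with "img" (384x512x3 uint8, red, green, blue), "camera_matrix" (3x3 intrinsics, pixels), "extrinsics" (4x4, takes a point from world to camera coordinates). Camera axes: x right, y up, looking along -z (the intrinsics and any distortion apply to the point x, -y, -z); pixel columns grow to the right and rows downward; lengths in m; the calibration is good to about 2 mm. A picture is of the moment at which its call begins. There is no depth.
- robot.job_done(): hands the job in, once; it reports no verdict.
The state is a dict: "clock": time; "q": joint angles; "dq": joint speeds; "joint_torque": joint torques, N m; "tool_pos": TCP position; "eef_rot": TCP orientation; "force": force on the tool from outside, world axes, zero at the start; "ft_torque": the same for the moment, N m; "grip_width": opening from 0.0 (shut) to 1.0 (fully open).
Only numpy, scipy, OpenCV 4.12 (cv2) and the standard library are available. Lean on these libraries where they do the work, as an engineer would, in place of code of your own. Each camera call takes 0.05 s, during which the arm holds its last target. There are 200 camera calls.

## Working session

There is one attempt and no reset: what is moved stays moved. The work goes in short steps, Python scripts to look and compute and a tool call to move; the robot and the scene stay as the last step left them, time stands still between calls to the robot, and variables do not carry over. Pictures are saved under pics/ and viewed, about 8 in all and at most 12, crops included, and the job is handed in when it is done.

Besides the shell and the picture viewer there is one more tool, called after "Request:" as name(argument=value, ...) on one line, values as JSON. move_arm: Moves the arm, as the interface text tells. Its arguments: {"type":"object","properties":{"delta_pos":{"type":"array"},"delta_rot":{"type":"array"},"hand":{"type":"array"}},"required":["delta_pos","delta_rot","hand"]}

```bash
ls; mkdir -p pics
python3 - <<'E'
from workcell import robot,get_image
import cv2,numpy as np
print(robot.observe())
for n in("scene","top"):
    d=get_image(n);cv2.imwrite(f"pics/{n}0.png",cv2.cvtColor(d["img"],cv2.COLOR_RGB2BGR))
    np.savez(f"pics/{n}0.npz",K=d["camera_matrix"],E=d["extrinsics"]);print(d["camera_matrix"],d["extrinsics"], [k for k in d])
a=cv2.imread("pics/scene0.png")
E
```

```text
pics
{'clock': 0.0, 'q': array([70.95946579, 35.29210266, -0.72247431, 81.64357531,  0.46403844,
       63.22025195, -2.31364136]), 'dq': array([ 0.0375237 ,  0.07275974, -0.0047315 ,  0.05536862,  0.08639609,
        0.00527675, -0.03322819]), 'joint_torque': array([-7.91127077e-04, -4.69213951e+01,  2.59208707e-01, -1.71032488e+01,
        1.00471699e-02,  9.67932923e-03,  4.73838249e-07]), 'tool_pos': array([ 0.19544759, -0.61903089,  0.20849292]), 'eef_rot': array([[-9.53576218e-01, -8.45775915e-04,  3.01150597e-01],
       [-3.01151781e-01,  2.53386515e-03, -9.53572852e-01],
       [ 4.34339485e-05, -9.99996432e-01, -2.67094047e-03]]), 'force': array([ 0.19279207, -0.62270422, -0.29267754]), 'ft_torque': array([-0.01659035,  0.06228756, -0.06652557]), 'grip_width': 1.0011672200059045}
[[397.97993029   0.         253.08750887]
 [  0.         397.97993029 189.58787527]
 [  0.           0.           1.        ]] [[-0.69457484 -0.71941047  0.00378993  0.36510443]
 [ 0.46861922 -0.44843178  0.76112086 -0.31658879]
 [-0.54585879  0.53043144  0.648599   -0.59986472]
 [ 0.          0.          0.          1.        ]] ['img', 'camera_matrix', 'extrinsics']
[[363.39658588   0.         252.11066898]
 [  0.         363.39658588 189.26718364]
 [  0.           0.           1.        ]] [[ 0.02337781 -0.99969232  0.00829071 -0.03154757]
 [ 0.99236142  0.02420958  0.12096572 -0.52318463]
 [-0.12112922  0.00539947  0.99262206 -0.87137357]
 [ 0.          0.          0.          1.        ]] ['img', 'camera_matrix', 'extrinsics']
```

View pics/top0.png

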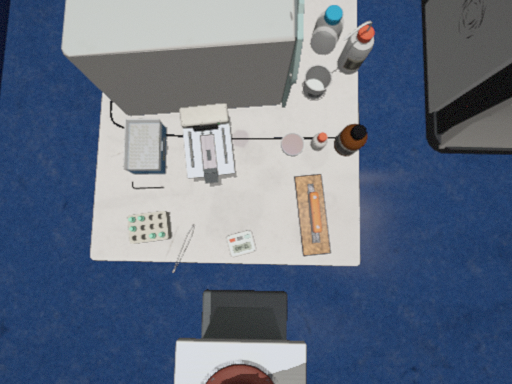

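View pics/scene0.png

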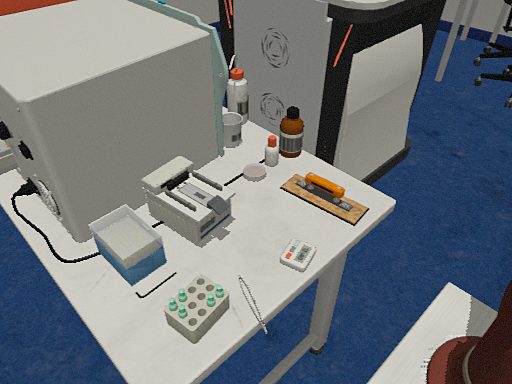

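The top view shows the rest and file around (313,214), the loader lane around (209,150) with the nose near (211,175), and the timer at (241,243). In the scene view the file is at (325,190) and the loader at (190,200). Next I'll view enlarged crops.

Run:
```python
import cv2,numpy as np
t=cv2.imread("pics/top0.png");s=cv2.imread("pics/scene0.png")
def c(i,x0,y0,w,h,k):
    o=cv2.resize(i[y0:y0+h,x0:x0+w],None,fx=k,fy=k,interpolation=cv2.INTER_CUBIC)
    for v in range(0,w,10): cv2.line(o,(v*k,0),(v*k,8 if v%50 else 16),(0,0,255),1);cv2.putText(o,str(x0+v),(v*k,20),0,.35,(0,0,255),1)
    for v in range(0,h,10): cv2.line(o,(0,v*k),(8,v*k),(0,0,255),1);cv2.putText(o,str(y0+v),(8,v*k+4),0,.35,(0,0,255),1)
    return o
cv2.imwrite("pics/c1.png",np.hstack([c(t,175,100,70,95,6),c(t,285,170,50,95,6)]))
cv2.imwrite("pics/c2.png",np.hstack([c(s,135,150,100,95,4),c(s,275,150,100,95,4)]))
```

```text
(no output)
```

View pics/c1.png

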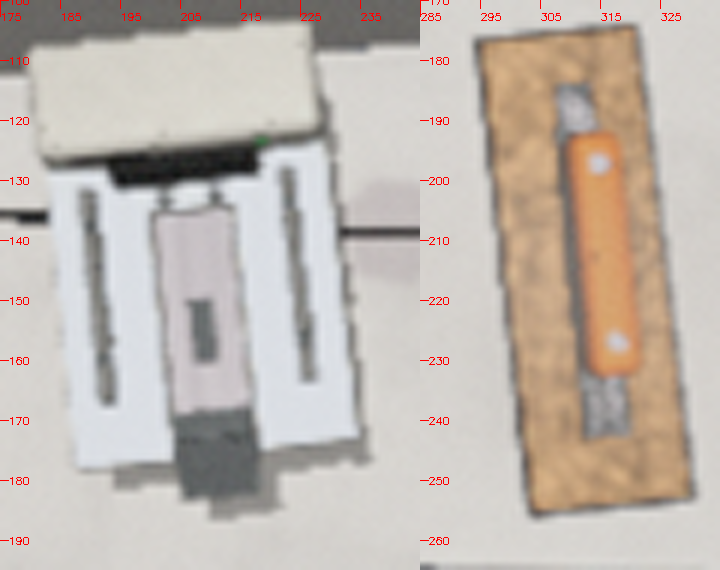

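View pics/c2.png

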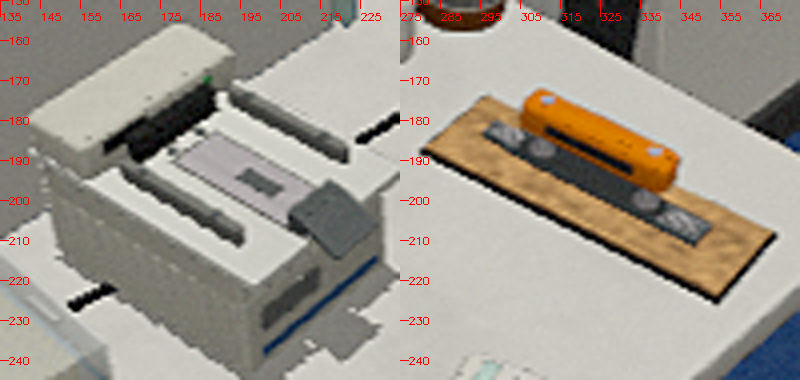

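Picks: in the top view the rest corners are about (294,177), (321,174), (330,253), (304,256), and the blade ends about (310.5,184) and (316,243). The nose quad is (204,169), (216,168), (218,182), (205.5,183). The scene view shows the same features. Next I'll fit poses to both cameras together.

```bash
cat > h.py <<'E'
import numpy as np
C={n:np.load(f"pics/{n}0.npz") for n in("top","scene")}
def proj(n,P,K=None,E=None):
    K=C[n]["K"] if K is None else K;E=C[n]["E"] if E is None else E
    p=E[:3,:3]@P+E[:3,3];return np.array([K[0,0]*p[0]/-p[2]+K[0,2],K[1,1]*-p[1]/-p[2]+K[1,2]])
def pose(v,p,z0=0):
    c,s=np.cos(v[2]),np.sin(v[2]);return np.array([v[0]+c*p[0]-s*p[1],v[1]+s*p[0]+c*p[1],p[2]+z0])
E
python3 - <<'E'
from h import *
from scipy.optimize import least_squares as ls
def px(k,X,Y,x0,y0): return ((X+.5)/k-.5+x0,(Y+.5)/k-.5+y0)
T1=lambda X,Y:("top",px(6,X,Y,175,100)); T2=lambda X,Y:("top",px(6,X-420,Y,285,170))
S1=lambda X,Y:("scene",px(4,X,Y,135,150)); S2=lambda X,Y:("scene",px(4,X-400,Y,275,150))
a,b,z=.1025,.036,.006
rest=[((a,b,z),T2(475,40)),((a,-b,z),T2(638,25)),((-a,-b,z),T2(694,498)),((-a,b,z),T2(532,516)),
 ((a,b,z),S2(420,150)),((a,-b,z),S2(485,97)),((-a,-b,z),S2(775,235)),((-a,b,z),S2(718,298))]
f=[((.075,0,.011),T2(573,85)),((-.075,0,.011),T2(606,437)),((.036,0,.05),T2(599,162)),((-.036,0,.05),T2(618,342)),
 ((.05,0,.044),T2(594,132)),((-.05,0,.044),T2(614,374)),
 ((.075,0,.011),S2(493,126)),((-.075,0,.011),S2(704,232)),((.036,0,.05),S2(546,99)),((-.036,0,.05),S2(657,152))]
h,w=.01126,.016
# loader frame: nose sticks out to x=-.018; bevel middle x=-.018+h
m=-.018+h
nose=[((m-h,w,.0805),T1(183,499)),((m-h,-w,.0805),T1(257,492)),((m+h,w,.0935),T1(173,412)),((m+h,-w,.0935),T1(248,407)),
 ((m+h,-w,.0935),S1(328,180)),((m-h,-w,.0805),S1(381,213)),((m-h,w,.0805),S1(340,256)),((m+h,w,.0935),S1(289,213))]
ld=[((0,.056,.083),T1(78,468)),((0,-.056,.083),T1(362,438)),((.119,.056,.083),T1(48,166)),((0,.056,.083),S1(250,285)),((0,.056,0),S1(250,372)),
 ((.119,.056,.107),T1(47,163)),((.119,-.056,.107),T1(322,135)),((.165,.056,.107),T1(30,45)),((.165,-.056,.107),T1(308,22))]
for n,d in(("rest",rest),("file",f),("nose",nose),("loader",ld),("both",nose+ld)):
    fun=lambda v:np.concatenate([proj(q[0],pose(v,p))-q[1] for p,q in d])
    r=ls(fun,[.6,0,0],loss="soft_l1");print(n,r.x.round(4),np.degrees(r.x[2]).round(2));print(fun(r.x).reshape(-1,2).round(1).tolist())
E
```

```text
rest [ 0.4666 -0.172   0.1185] 6.79
[[-0.5, -0.3], [0.1, -0.4], [0.4, 1.1], [-1.1, 0.9], [-0.8, -0.8], [-0.3, -1.6], [1.0, -1.2], [0.1, 0.4]]
file [ 0.4702 -0.1746  0.0968] 5.55
[[0.3, -0.3], [0.3, 0.3], [0.1, 0.5], [-0.3, 0.2], [-0.1, 0.1], [0.5, 0.7], [-1.2, -0.6], [-0.3, 0.1], [0.3, 0.2], [-0.9, -0.2]]
nose [0.555  0.0801 0.2315] 13.26
[[0.3, -1.3], [1.3, -2.9], [-0.5, 3.0], [0.5, 1.0], [0.8, 0.3], [-3.3, 0.9], [-2.4, -0.8], [0.9, 1.0]]
loader [0.5484 0.0796 0.126 ] 7.22
[[-0.7, 0.1], [-0.6, 0.3], [0.2, 1.4], [0.2, -0.1], [3.7, 6.6], [-1.5, -1.1], [0.7, -1.1], [-0.2, -0.4], [1.2, -1.2]]
both [0.5507 0.079  0.1349] 7.73
[[-0.1, -0.1], [1.1, -0.4], [0.0, 4.1], [1.2, 3.5], [3.3, 1.3], [-1.4, 2.4], [-1.7, 0.2], [2.3, 1.3], [-0.4, -0.7], [-0.3, -0.9], [0.1, 0.7], [-0.1, -0.8], [3.4, 6.0], [-1.6, -1.8], [0.6, -2.2], [-0.5, -1.1], [0.9, -2.3]]
```

```bash
cat >> h.py <<'E'
import json,os
from scipy.spatial.transform import Rotation as Ro
# file-like frame F (x toe, z up); tool x=-Fx, y=-Fz, z=-Fy
def RF(yaw,pitch): return Ro.from_euler("ZY",[yaw,-pitch],degrees=True).as_matrix()
def RT(yaw,pitch): F=RF(yaw,pitch); return np.c_[-F[:,0],-F[:,2],-F[:,1]]
def load():
    d=json.load(open("cmd.json"));return np.array(d["p"]),np.array(d["R"])
def save(p,R): json.dump({"p":list(map(float,p)),"R":np.array(R).tolist()},open("cmd.json","w"))
def delta(p,R,dp=3):
    """rows to target TCP poses lists; stores last"""
    p0,R0=load()
    for a,b in zip(p,R):
        d=np.round(R0.T@(a-p0),dp+1);w=np.round(Ro.from_matrix(R0.T@b).as_rotvec(),3);print(d.tolist(),w.tolist())
    save(p0+R0@d,R0@Ro.from_rotvec(w).as_matrix())
E
python3 - <<'E'
from h import *
from workcell import robot
s=robot.observe()
# nominal start
save([.196,-.62,.21],s["eef_rot"])
R=RT(5.55,0)
delta([np.array([.34,-.38,.2])],[R]); delta([np.array([.4702,-.1746,.10])],[R]); delta([np.array([.4702,-.1746,.020])],[R])
E
```

```text
[-0.2096, 0.0104, -0.1855] [0.002, 0.209, 0.0]
[-0.1495, 0.1001, -0.1918] [0.0, -0.0, 0.0]
[0.0, 0.08, 0.0] [0.0, -0.0, 0.0]
```

Request:
move_arm(delta_pos=[[-0.2096,0.0104,-0.1855],[-0.2096,0.0104,-0.1855],[-0.2096,0.0104,-0.1855],[-0.2096,0.0104,-0.1855],[-0.2096,0.0104,-0.1855],[-0.2096,0.0104,-0.1855],[-0.2096,0.0104,-0.1855],[-0.2096,0.0104,-0.1855]], delta_rot=[[0.002,0.209,0],[0.002,0.209,0],[0.002,0.209,0],[0.002,0.209,0],[0.002,0.209,0],[0.002,0.209,0],[0.002,0.209,0],[0.002,0.209,0]], hand=[0.085,0.085,0.085,0.085,0.085,0.085,0.085,0.085])

```text
clock: 0.77
tool_pos: [0.3446, -0.3717, 0.1988]
eef_rot: [[-0.994, 0.002, 0.11], [-0.11, 0.004, -0.994], [-0.003, -1.0, -0.004]]
force: [1.0, -0.4, -0.2]
grip_width: 0.992
```

Request:
move_arm(delta_pos=[[-0.1495,0.1001,-0.1918],[-0.1495,0.1001,-0.1918],[-0.1495,0.1001,-0.1918],[-0.1495,0.1001,-0.1918],[-0.1495,0.1001,-0.1918],[-0.1495,0.1001,-0.1918],[-0.1495,0.1001,-0.1918],[-0.1495,0.1001,-0.1918]], delta_rot=[[0,0,0],[0,0,0],[0,0,0],[0,0,0],[0,0,0],[0,0,0],[0,0,0],[0,0,0]], hand=[0.085,0.085,0.085,0.085,0.085,0.085,0.085,0.085])

```text
clock: 1.43
tool_pos: [0.4713, -0.1696, 0.0972]
eef_rot: [[-0.994, -0.002, 0.105], [-0.105, 0.002, -0.994], [0.002, -1.0, -0.002]]
force: [0.8, 0.1, 0.6]
grip_width: 0.991
```

Run:
```python
from h import *
from workcell import robot,get_image
import cv2
d=get_image("wrist");s=robot.observe();print(s["tool_pos"],s["eef_rot"].round(3).tolist(),s["q"].round(1),s["clock"])
K,E=d["camera_matrix"],d["extrinsics"]
im=cv2.cvtColor(d["img"],cv2.COLOR_RGB2BGR);cv2.imwrite("pics/w1.png",im)
v=[.4702,-.1746,.0968]
for p in[(.075,.01,.011),(.075,-.01,.011),(-.075,.01,.011),(-.075,-.01,.011),(.05,0,.05),(-.05,0,.05),(.036,0,.05),(-.036,0,.05)]:
    q=proj("",pose(v,p),K,E);print(p,q.round(0));cv2.circle(im,tuple(int(a) for a in q),3,(0,255,0),-1)
cv2.imwrite("pics/w1o.png",im)
```

```text
[ 0.47013222 -0.17306593  0.09799362] [[-0.995, -0.002, 0.101], [-0.101, -0.001, -0.995], [0.002, -1.0, 0.001]] [ 1.760e+01  3.100e+01  1.000e-01  1.132e+02  0.000e+00  3.590e+01
 -6.650e+01] 1.4833
(0.075, 0.01, 0.011) [254. 101.]
(0.075, -0.01, 0.011) [278. 102.]
(-0.075, 0.01, 0.011) [253. 264.]
(-0.075, -0.01, 0.011) [274. 264.]
(0.05, 0, 0.05) [267. 138.]
(-0.05, 0, 0.05) [265. 262.]
(0.036, 0, 0.05) [267. 157.]
(-0.036, 0, 0.05) [265. 247.]
```

View pics/w1o.png

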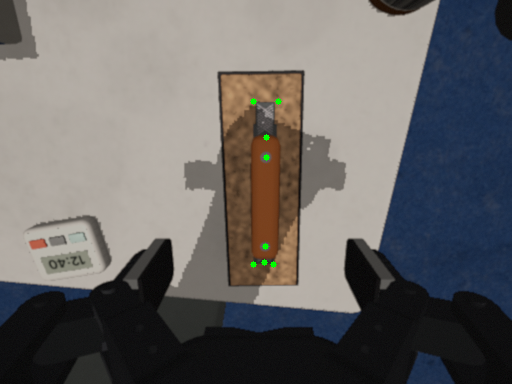

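The reprojection matches the file to within about 2 px (grip at (265,195), toe at (266,101)), so I'll descend and grasp.

Request:
move_arm(delta_pos=[[0,0.04,0],[0,0.06,0],[0,0.08,0],[0,0.08,0],[0,0.08,0],[0,0.08,0]], delta_rot=[[0,0,0],[0,0,0],[0,0,0],[0,0,0],[0,0,0],[0,0,0]], hand=[0.085,0.085,0.085,0.085,0.085,0.085])

```text
clock: 1.98
tool_pos: [0.4703, -0.1767, 0.0201]
eef_rot: [[-0.996, 0.002, 0.094], [-0.094, -0.003, -0.996], [-0.002, -1.0, 0.004]]
force: [-0.3, 0.2, 0.7]
grip_width: 0.996
```

Request:
move_arm(delta_pos=[[0,0,0],[0,0,0],[0,0,0],[0,0,0],[0,0,0],[0,0,0],[0,0,0],[0,0,0]], delta_rot=[[0,0,0],[0,0,0],[0,0,0],[0,0,0],[0,0,0],[0,0,0],[0,0,0],[0,0,0]], hand=[0,0,0,0,0,0,0,0])

```text
clock: 2.65
tool_pos: [0.4703, -0.1747, 0.0195]
eef_rot: [[-0.995, 0.001, 0.097], [-0.097, -0.002, -0.995], [-0.001, -1.0, 0.002]]
force: [0.3, -0.1, 6.4]
grip_width: 0.238
```

Run:
```python
from h import *
from workcell import robot
s=robot.observe();print({k:np.round(s[k],4).tolist() for k in("clock","tool_pos","eef_rot","force","ft_torque","grip_width")})
# nose bevel middle
N=np.array([.5418,.0789,.087]);psi=7.2
np.savez("nose.npz",N=N,psi=psi)
F=RF(psi,30);R=RT(psi,30)
def tcp(x,z,y=0): # file face at nose coords -> TCP (grasp point at grip centre, TCP 19mm beyond)
    return N+F@np.array([x,y,z+.0325-.019])
delta([np.array([.4702,-.1746,.17])],[RT(5.55,0)])
delta([tcp(-.048,.06)],[R])
```

```text
{'clock': 2.65, 'tool_pos': [0.4703, -0.1747, 0.0195], 'eef_rot': [[-0.9953, 0.001, 0.0971], [-0.0971, -0.002, -0.9953], [-0.0008, -1.0, 0.0021]], 'force': [0.3256, -0.0803, 6.3575], 'ft_torque': [0.0858, 0.1565, 0.0452], 'grip_width': 0.2376}
[0.0001, -0.15, -0.0] [0.0, -0.0, 0.0]
[-0.0176, 0.0434, -0.2431] [-0.007, -0.028, 0.524]
```

Request:
move_arm(delta_pos=[[0,-0.01,0],[0,-0.03,0],[0,-0.06,0],[0,-0.09,0],[0,-0.12,0],[0,-0.15,0],[0,-0.15,0]], delta_rot=[[0,0,0],[0,0,0],[0,0,0],[0,0,0],[0,0,0],[0,0,0],[0,0,0]], hand=[0,0,0,0,0,0,0])

```text
clock: 3.23
tool_pos: [0.4734, -0.1757, 0.1746]
eef_rot: [[-0.995, 0.012, 0.096], [-0.096, -0.006, -0.995], [-0.011, -1.0, 0.007]]
force: [1.6, -0.4, -2.6]
grip_width: 0.235
```

Request:
move_arm(delta_pos=[[-0.0176,0.0,-0.03],[-0.0176,0.0,-0.06],[-0.0176,0.0,-0.09],[-0.0176,0.0,-0.12],[-0.0176,0.0,-0.15],[-0.0176,0.01,-0.18],[-0.0176,0.02,-0.21],[-0.0176,0.0434,-0.2431]], delta_rot=[[0,0,0.08],[0,0,0.16],[-0.002,-0.008,0.24],[-0.003,-0.012,0.3],[-0.004,-0.016,0.36],[-0.005,-0.02,0.42],[-0.006,-0.024,0.48],[-0.007,-0.028,0.524]], hand=[0,0,0,0,0,0,0,0])

```text
clock: 3.9
tool_pos: [0.4631, 0.0481, 0.1574]
eef_rot: [[-0.892, 0.432, 0.135], [-0.121, 0.061, -0.991], [-0.437, -0.9, -0.002]]
force: [-0.9, 0.7, -2.9]
grip_width: 0.238
```

Request:
move_arm(delta_pos=[[0,0,0],[0,0,0],[0,0,0],[0,0,0]], delta_rot=[[0,0,0],[0,0,0],[0,0,0],[0,0,0]], hand=[0,0,0,0])

```text
clock: 4.23
tool_pos: [0.4711, 0.0402, 0.1609]
eef_rot: [[-0.887, 0.446, 0.119], [-0.107, 0.052, -0.993], [-0.449, -0.894, 0.002]]
force: [0.2, 0.2, -2.6]
grip_width: 0.234
```

```bash
cat > look.py <<'E'
import sys
from h import *
from workcell import robot,get_image
import cv2
def c(n,x0,y0,w,h,k):
    d=get_image(n);return cv2.resize(cv2.cvtColor(d["img"],4)[y0:y0+h,x0:x0+w],None,fx=k,fy=k,interpolation=cv2.INTER_CUBIC)
s=robot.observe();print({k:np.round(s[k],4).tolist() for k in("clock","tool_pos","eef_rot","force","q")});p,R=load();print("cmd",p.round(4),R.round(3).tolist())
cv2.imwrite(f"pics/{sys.argv[1]}.png",np.hstack([c("scene",140,110,130,150,3),c("top",165,100,90,110,4)[:440].copy()[:450]][:1]+[np.vstack([c("top",165,100,100,110,4),np.zeros((10,400,3),np.uint8)])]))
E
python3 look.py a1
```

```text
{'clock': 4.2333, 'tool_pos': [0.4711, 0.0402, 0.1609], 'eef_rot': [[-0.8872, 0.4457, 0.1193], [-0.1073, 0.0521, -0.9929], [-0.4487, -0.8937, 0.0015]], 'force': [0.193, 0.2257, -2.597], 'q': [-10.0469, 16.2079, 2.7161, 136.3741, -23.2868, 0.8444, -67.5422]}
cmd [0.4641 0.0691 0.1266] [[-0.859, 0.496, 0.125], [-0.108, 0.062, -0.992], [-0.5, -0.866, 0.0]]
```

View pics/a1.png

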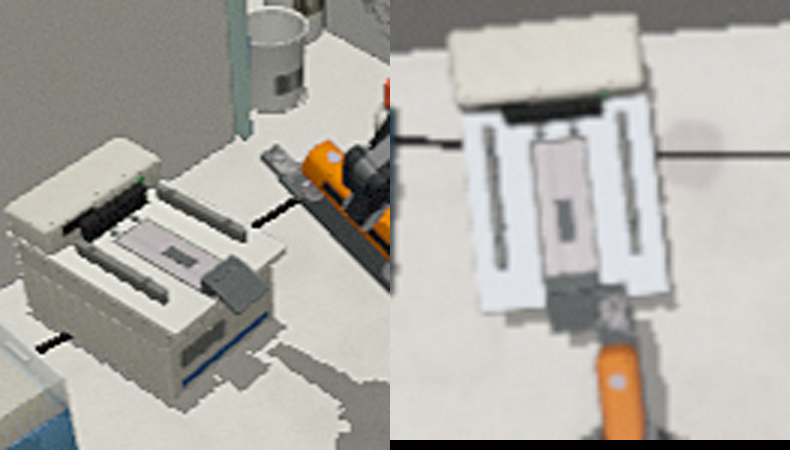

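The arm stopped short: joint 6 is at its lower limit and joint 4 is near its upper limit, so this pose is out of reach. I'll fit a kinematic model to see whether a grasp nearer the toe and a slightly smaller pitch would reach.

```bash
cat > kin.py <<'E'
from h import *
from scipy.optimize import least_squares as ls
Rz=lambda a:Ro.from_euler("z",a,degrees=True).as_matrix()
Ry=lambda a:Ro.from_euler("y",a,degrees=True).as_matrix()
# z-up base, j1 about -z; j2 pitch forward; j3 along upper arm; j4 pitch; j5 along forearm; j6 pitch; j7 along tool
S=[-1,1,1]
def fk(q,v):
    h,L1,e1,L2,e2,Lt,y0,a1=v
    R=Rz(-q[0]+a1);p=np.array([0,0,h])
    R=R@Ry(q[1])@Rz(S[0]*q[2]);p=p+R@[e1,y0,L1]
    R=R@Ry(q[3])@Rz(S[1]*q[4]);p=p+R@[-e2,0,L2]
    R=R@Ry(q[5])@Rz(S[2]*q[6]);p=p+R@[0,0,Lt]
    return p,R
D=[([70.959,35.292,-.722,81.644,.464,63.22,-2.314],[.19545,-.61903,.20849]),([17.6,31,.1,113.2,0,35.9,-66.5],[.4701,-.1731,.098]),
([-10.0469,16.2079,2.7161,136.3741,-23.2868,.8444,-67.5422],[.4711,.0402,.1609])]
E
python3 - <<'E'
from kin import *
import kin
Rm=[np.array([[-.9536,-.0008,.3012],[-.3012,.0025,-.9536],[0,-1,-.0027]]),np.array([[-.995,-.002,.101],[-.101,-.001,-.995],[.002,-1,.001]]),np.array([[-.8872,.4457,.1193],[-.1073,.0521,-.9929],[-.4487,-.8937,.0015]])]
import itertools
for s in itertools.product([1,-1],[1,-1]):
    kin.S[0],kin.S[1]=s
    f=lambda v:np.concatenate([np.r_[fk(q,v)[0]-p,.3*(fk(q,v)[1][:,2]-M[:,1])] for (q,p),M in zip(D,Rm)]+[ (v-v0)*.003])
    v0=np.array([.36,.4,0,.4,0,.3,0,-2.])
    r=ls(f,v0,x_scale=[.1]*7+[1]);print(s,r.x.round(4),r.cost,f(r.x)[:18].round(4).tolist())
E
```

```text
(1, 1) [ 0.9917 -0.4357  0.6492  0.4941 -0.1513 -0.3046 -0.0037 -1.2098] 0.0002508202577340666 [-0.0124, -0.0058, -0.0015, -0.0, 0.0, 0.0, 0.0015, 0.0102, 0.0012, 0.0002, 0.0007, 0.0, -0.0008, 0.0033, 0.0003, -0.0021, 0.0128, 0.0]
(1, -1) [-0.3895  1.4118 -0.5628  0.2659  0.127   0.8719  0.0094 -2.5714] 0.0002130673145528368 [-0.0098, -0.0023, 0.0004, -0.0042, -0.0012, 0.0, 0.0042, 0.0093, -0.0007, 0.0002, 0.0007, 0.0, -0.0004, -0.0001, 0.0004, -0.0021, 0.0131, 0.0001]
(-1, 1) [ 0.2044  0.6196 -0.0456  0.3637  0.0108  0.3726 -0.0155 -0.8699] 3.210860682595433e-05 [0.001, 0.0005, 0.0001, 0.0041, 0.0014, 0.0, -0.0002, -0.0011, -0.0003, 0.0, 0.0002, 0.0, -0.0001, -0.0, 0.0002, 0.0006, -0.0055, 0.0001]
(-1, -1) [ 0.2451  0.5637 -0.0092  0.3703  0.0031  0.3368 -0.0125 -0.9513] 9.68205149236429e-06 [-0.0015, -0.0003, 0.0002, -0.0, 0.0, 0.0, 0.0006, 0.001, -0.0002, 0.0, 0.0002, 0.0, -0.0, 0.0004, 0.0, 0.0002, -0.0022, 0.0]
```

```bash
cat >> kin.py <<'E'
S[:]=[-1,-1,-1]
V=np.array([.2451,.5637,-.0092,.3703,.0031,.3368,-.0125,-.9513])
lo=np.array([-178.69,-17.37,-77.05,15.02,-78.02,.78,-162.83])+.5;hi=np.array([178.69,117.87,75.6,138.74,258.01,113.62,162.83])-.5
TOOL=None
def ik(p,R,q0,n=0,v=V):
    """R tool; only tool axis + z-axis match"""
    def f(q):
        a,M=fk(q,v);M=M@A
        return np.r_[(a-p)*10,Ro.from_matrix(M.T@R).as_rotvec(),(q[2])*1e-4]
    r=ls(f,np.clip(q0,lo+.1,hi-.1),bounds=(lo,hi),x_scale=30);a,M=fk(r.x,v)
    return r.x,np.linalg.norm(a-p)*1e3,np.degrees(np.linalg.norm(Ro.from_matrix((M@A).T@R).as_rotvec()))
# constant from flange to tool axes, from start pose
_R=np.array([[-.9536,-.0008,.3012],[-.3012,.0025,-.9536],[0,-1,-.0027]]);A=fk(D[0][0],V)[1].T@_R
A=Ro.from_matrix(A).as_matrix()
E
python3 - <<'E'
from kin import *
n=np.load("nose.npz");N=n["N"]
print(A.round(2).tolist())
for flip in(0,1):
  for pit in(30,26,23):
    for s in(0,.015,.03):
      for x in(-.034,.034):
        F=RF(7.2,pit);R=RT(7.2,pit)
        if flip:R=R@np.diag([-1,1,-1])
        p=N+F@[x+s,0,.0135]
        best=min((ik(p,R,q0) for q0 in ([[-10,20,0,130,0,10,-67],[-10,20,0,130,-40,10,-30]] if not flip else [[-10,20,0,130,170,15,-67],[-10,20,0,130,0,10,113]])),key=lambda t:t[1]+3*t[2])
        print(flip,pit,s,x,best[0].round(0),round(best[1],1),round(best[2],1))
E
```

```text
[[-0.02, -0.0, -1.0], [-1.0, -0.0, 0.02], [-0.0, 1.0, -0.0]]
0 30 0 -0.034 [-16.  29.   6. 131. -78.   1. -17.] 3.1 9.3
0 30 0 0.034 [-16.  28.   6. 126. -78.   1. -17.] 1.1 3.6
0 30 0.015 -0.034 [-16.  28.   6. 130. -78.   1. -17.] 2.6 8.0
0 30 0.015 0.034 [-16.  28.   6. 124. -78.   1. -17.] 0.7 2.4
0 30 0.03 -0.034 [-16.  28.   6. 128. -78.   1. -17.] 2.2 6.8
0 30 0.03 0.034 [-16.  28.   6. 123. -78.   1. -17.] 0.3 1.2
0 26 0 -0.034 [-16.  28.   5. 131. -78.   1. -17.] 1.7 5.3
0 26 0 0.034 [-15.  28.   5. 125. -61.   1. -33.] 0.0 0.0
0 26 0.015 -0.034 [-16.  28.   5. 130. -78.   1. -17.] 1.3 4.0
0 26 0.015 0.034 [ -11.   28.    0.  123.   24.    3. -118.] 0.0 0.0
0 26 0.03 -0.034 [-16.  28.   5. 128. -78.   1. -17.] 0.9 2.8
0 26 0.03 0.034 [ -11.   28.    0.  121.   14.    5. -107.] 0.0 0.0
0 23 0 -0.034 [-16.  28.   5. 131. -78.   1. -17.] 0.7 2.2
0 23 0 0.034 [ -11.   28.    0.  123.   11.    6. -104.] 0.0 0.0
0 23 0.015 -0.034 [-16.  28.   5. 130. -78.   1. -17.] 0.3 1.0
0 23 0.015 0.034 [ -11.   29.    0.  120.    8.    8. -101.] 0.0 0.0
0 23 0.03 -0.034 [-15.  28.   5. 128. -
[... 478 characters left out ...]
 135. 171.  10. -85.] 0.0 0.0
1 26 0 0.034 [-11.  28.  -0. 125.  60.   1.  27.] 0.0 0.0
1 26 0.015 -0.034 [-12.  28.  -0. 133. 168.   7. -82.] 0.0 0.0
1 26 0.015 0.034 [-11.  28.   0. 123.  24.   3.  62.] 0.0 0.0
1 26 0.03 -0.034 [-11.  28.  -0. 130. 163.   5. -77.] 0.0 0.0
1 26 0.03 0.034 [-11.  28.  -0. 121.  14.   5.  73.] 0.0 0.0
1 23 0 -0.034 [-11.  28.  -0. 132. 160.   4. -74.] 0.0 0.0
1 23 0 0.034 [-11.  28.  -0. 123.  11.   6.  76.] 0.0 0.0
1 23 0.015 -0.034 [-11.  28.  -0. 130. 135.   2. -48.] 0.0 0.0
1 23 0.015 0.034 [-11.  29.   0. 120.   8.   8.  79.] 0.0 0.0
1 23 0.03 -0.034 [-11.  28.  -0. 128.  62.   1.  25.] 0.0 0.0
1 23 0.03 0.034 [-11.  29.   0. 118.   6.  10.  81.] 0.0 0.0
```

Run:
```python
from h import *
delta([np.array([.4702,-.1746,.16])],[RT(5.55,0)])
```

```text
[0.0045, -0.0411, 0.2425] [0.007, 0.028, -0.524]
```

Request:
move_arm(delta_pos=[[0.0,-0.05,0.02],[0.0,-0.05,0.05],[0.0,-0.05,0.08],[0.0,-0.05,0.12],[0.0,-0.05,0.16],[0.0045,-0.0411,0.2],[0.0045,-0.0411,0.2425],[0.0045,-0.0411,0.2425]], delta_rot=[[0,0,-0.08],[0,0,-0.16],[0,0,-0.24],[0,0,-0.32],[0.005,0.02,-0.4],[0.007,0.028,-0.5],[0.007,0.028,-0.524],[0.007,0.028,-0.524]], hand=[0,0,0,0,0,0,0,0])

```text
clock: 5.05
tool_pos: [0.4792, -0.212, 0.1956]
eef_rot: [[-0.995, -0.057, 0.085], [-0.084, -0.018, -0.996], [0.058, -0.998, 0.013]]
force: [-0.6, -1.4, -3.4]
grip_width: 0.234
```

Request:
move_arm(delta_pos=[[0,0,0],[0,0,0],[0,0,0],[0,0,0]], delta_rot=[[0,0,0],[0,0,0],[0,0,0],[0,0,0]], hand=[0,0,0,0])

```text
clock: 5.38
tool_pos: [0.4779, -0.1997, 0.1959]
eef_rot: [[-0.994, -0.058, 0.096], [-0.096, -0.006, -0.995], [0.058, -0.998, 0.001]]
force: [-0.0, 1.2, -3.1]
grip_width: 0.234
```

```bash
cat > st.py <<'E'
from h import *
from workcell import robot
s=robot.observe();print({k:np.round(s[k],4).tolist() for k in("clock","tool_pos","force","ft_torque","q","grip_width")})
F=-s["eef_rot"];fx,fz=F[:,0],F[:,1];print("yaw %.1f pitch %.1f roll %.1f"%(np.degrees(np.arctan2(fx[1],fx[0])),np.degrees(np.arcsin(fx[2])),np.degrees(np.arcsin(F[2,2]))))
p,R=load();print("cmd",p.round(4),"meas-cmd mm",((s["tool_pos"]-p)*1e3).round(1),"rot deg",np.degrees(Ro.from_matrix(R.T@s["eef_rot"]).as_rotvec()).round(2))
open("log.txt","a").write(json.dumps([s["q"].tolist(),s["tool_pos"].tolist(),s["eef_rot"].tolist()])+"\n")
E
python3 st.py
```

```text
{'clock': 5.3833, 'tool_pos': [0.4779, -0.1997, 0.1959], 'force': [-0.0096, 1.176, -3.1305], 'ft_torque': [0.0029, -0.0635, -0.0243], 'q': [2.5236, 27.4675, 25.1703, 102.4058, -11.568, 55.8356, -52.2525], 'grip_width': 0.2342}
yaw 5.5 pitch -3.3 roll -0.1
cmd [ 0.4702 -0.1746  0.16  ] meas-cmd mm [  7.7 -25.1  35.9] rot deg [ 0.07  0.04 -3.33]
```

Run:
```python
from h import *
from workcell import robot
s=robot.observe();save(s["tool_pos"]+[0,0,.0007],s["eef_rot"])
delta([np.array([.4702,-.1746,.06])],[RT(5.55,0)])
```

```text
[-0.0027, 0.1367, -0.0259] [-0.001, -0.001, 0.058]
```

Request:
move_arm(delta_pos=[[-0.0027,0.02,-0.0259],[-0.0027,0.05,-0.0259],[-0.0027,0.08,-0.0259],[-0.0027,0.11,-0.0259],[-0.0027,0.1367,-0.0259],[-0.0027,0.1367,-0.0259],[-0.0027,0.1367,-0.0259],[-0.0027,0.1367,-0.0259]], delta_rot=[[-0.001,-0.001,0.058],[-0.001,-0.001,0.058],[-0.001,-0.001,0.058],[-0.001,-0.001,0.058],[-0.001,-0.001,0.058],[-0.001,-0.001,0.058],[-0.001,-0.001,0.058],[-0.001,-0.001,0.058]], hand=[0,0,0,0,0,0,0,0])

```text
clock: 6.05
tool_pos: [0.4718, -0.1765, 0.0608]
eef_rot: [[-0.995, 0.002, 0.096], [-0.096, -0.002, -0.995], [-0.002, -1.0, 0.002]]
force: [0.6, -0.3, -2.4]
grip_width: 0.234
```

```bash
python3 st.py
python3 - <<'E'
from h import *
delta([np.array([.4702,-.1746,.0195])],[RT(5.55,0)])
E
```

```text
{'clock': 6.05, 'tool_pos': [0.4718, -0.1765, 0.0608], 'force': [0.6322, -0.3106, -2.4359], 'ft_torque': [-0.0376, -0.015, 0.0285], 'q': [5.8631, 35.7835, 18.2273, 115.1172, -20.1149, 31.9024, -46.442], 'grip_width': 0.2343}
yaw 5.5 pitch 0.1 roll -0.1
cmd [ 0.4702 -0.1746  0.06  ] meas-cmd mm [ 1.6 -1.9  0.8] rot deg [0.15 0.07 0.15]
[-0.0, 0.0405, 0.0] [0.0, 0.0, 0.0]
```

Request:
move_arm(delta_pos=[[0,0.02,0],[0,0.035,0],[0,0.0405,0],[0,0.0405,0],[0,0.0405,0],[0,0.0405,0],[0,0.0405,0]], delta_rot=[[0,0,0],[0,0,0],[0,0,0],[0,0,0],[0,0,0],[0,0,0],[0,0,0]], hand=[0,0,0,0,0.085,0.085,0.085])

```text
clock: 6.63
tool_pos: [0.4715, -0.177, 0.02]
eef_rot: [[-0.995, 0.002, 0.095], [-0.095, -0.002, -0.995], [-0.002, -1.0, 0.003]]
force: [-0.3, -0.2, 0.2]
grip_width: 0.65
```

Request:
move_arm(delta_pos=[[0,0,0],[0,0,0],[0,0,0],[0,-0.03,0],[0,-0.06,0],[0,-0.09,0],[-0.02,-0.1,0],[-0.02,-0.1,0]], delta_rot=[[0,0,0],[0,0,0],[0,0,0],[0,0,0],[0,0,0],[0,-0.1,0],[0,-0.22,0],[0,-0.34159,0]], hand=[0.085,0.085,0.085,0.085,0.085,0.085,0.085,0.085])

```text
clock: 7.3
tool_pos: [0.4958, -0.1749, 0.1222]
eef_rot: [[-0.903, 0.01, 0.43], [-0.43, -0.004, -0.903], [-0.007, -1.0, 0.008]]
force: [1.5, 0.3, -0.1]
grip_width: 0.996
```

Request:
move_arm(delta_pos=[[0,0,0],[0,0,0],[0,0,0],[0,0,0],[0,0,0],[0,0,0],[0,0,0],[0,0,0]], delta_rot=[[0,-0.12,0],[0,-0.24,0],[0,-0.36,0],[0,-0.48,0],[0,-0.6,0],[0,-0.72,0],[0,-0.84,0],[0,-0.95,0]], hand=[0.085,0.085,0.085,0.085,0.085,0.085,0.085,0.085])

```text
clock: 7.97
tool_pos: [0.49, -0.1747, 0.1187]
eef_rot: [[-0.178, -0.001, 0.984], [-0.984, -0.001, -0.178], [0.002, -1.0, -0.001]]
force: [0.1, -0.7, 0.0]
grip_width: 0.993
```

Request:
move_arm(delta_pos=[[0,0,0],[0,0,0],[0,0,0],[0,0,0],[0,0,0],[0,0,0],[0,0,0],[0,0,0]], delta_rot=[[0,-0.12,0],[0,-0.24,0],[0,-0.36,0],[0,-0.48,0],[0,-0.6,0],[0,-0.72,0],[0,-0.84,0],[0,-0.95,0]], hand=[0.085,0.085,0.085,0.085,0.085,0.085,0.085,0.085])

```text
clock: 8.63
tool_pos: [0.49, -0.1748, 0.1186]
eef_rot: [[0.697, -0.001, 0.717], [-0.717, -0.001, 0.697], [0.0, -1.0, -0.002]]
force: [0.5, -0.3, 0.0]
grip_width: 0.995
```

Request:
move_arm(delta_pos=[[0,0,0],[0,0,0],[0,0,0],[0,0,0],[0,0,0],[0,0,0],[0,0,0],[0,0,0]], delta_rot=[[0,-0.12,0],[0,-0.24,0],[0,-0.36,0],[0,-0.48,0],[0,-0.6,0],[0,-0.72,0],[0,-0.84,0],[0,-0.9,0]], hand=[0.085,0.085,0.085,0.085,0.085,0.085,0.085,0.085])

```text
clock: 9.3
tool_pos: [0.4898, -0.175, 0.1185]
eef_rot: [[0.995, -0.001, -0.099], [0.099, -0.001, 0.995], [-0.001, -1.0, -0.001]]
force: [-0.1, 0.4, 1.1]
grip_width: 1.0
```

```bash
python3 - <<'E'
from h import *
save(np.array([.4702,-.1746,.1195])+RF(5.55,0)@[.02,0,0],RT(5.55,0)@np.diag([-1,1,-1]))
E
python3 st.py
python3 - <<'E'
from workcell import get_image
from h import *
import cv2
d=get_image("wrist");K,E=d["camera_matrix"],d["extrinsics"]
im=cv2.cvtColor(d["img"],4)
v=[.4702,-.1746,.0968]
for p in[(.075,.01,.011),(.075,-.01,.011),(-.075,.01,.011),(-.075,-.01,.011),(.05,0,.05),(-.05,0,.05),(.036,0,.05),(-.036,0,.05)]:
    q=proj("",pose(v,p),K,E);cv2.circle(im,tuple(int(a) for a in q),2,(0,255,0),-1)
cv2.imwrite("pics/w2.png",im)
E
```

```text
{'clock': 9.3, 'tool_pos': [0.4898, -0.175, 0.1185], 'force': [-0.1475, 0.3699, 1.1425], 'ft_torque': [-0.0008, 0.0456, -0.0144], 'q': [37.4205, 33.4235, -30.6197, 108.5629, 23.7638, 44.4349, 89.3398], 'grip_width': 1.0002}
yaw -174.3 pitch 0.1 roll 0.1
cmd [ 0.4901 -0.1727  0.1195] meas-cmd mm [-0.3 -2.3 -1. ] rot deg [-0.07 -0.13  0.08]
```

View pics/w2.png

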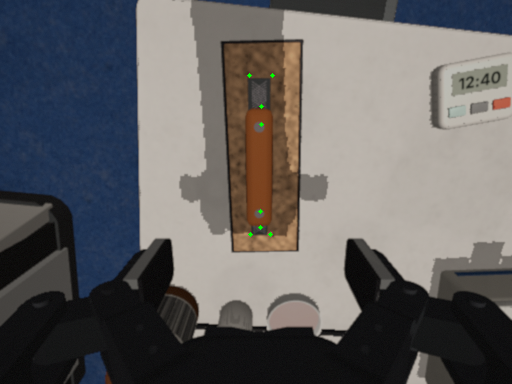

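Request:
move_arm(delta_pos=[[0,0.03,0],[0,0.06,0],[0,0.09,0],[0,0.1,0],[0,0.1,0],[0,0.1,0],[0,0.1,0],[0,0.1,0]], delta_rot=[[0,0,0],[0,0,0],[0,0,0],[0,0,0],[0,0,0],[0,0,0],[0,0,0],[0,0,0]], hand=[0.085,0.085,0.085,0.085,0.085,0.085,0.0,0.0])

```text
clock: 10.02
tool_pos: [0.4916, -0.175, 0.0204]
eef_rot: [[0.996, 0.003, -0.094], [0.094, -0.002, 0.996], [0.002, -1.0, -0.003]]
force: [0.6, -0.3, 0.3]
grip_width: 0.745
```

Request:
move_arm(delta_pos=[[0,0,0],[0,0,0],[0,0,0],[0,0,0],[0,0,0],[0,0,0]], delta_rot=[[0,0,0],[0,0,0],[0,0,0],[0,0,0],[0,0,0],[0,0,0]], hand=[0,0,0,0,0,0])

```text
clock: 10.52
tool_pos: [0.4906, -0.175, 0.0196]
eef_rot: [[0.996, 0.0, -0.095], [0.095, -0.002, 0.996], [0.0, -1.0, -0.002]]
force: [-0.4, 0.9, 5.7]
grip_width: 0.235
```

```bash
python3 st.py
```

```text
{'clock': 10.5167, 'tool_pos': [0.4906, -0.175, 0.0196], 'force': [-0.441, 0.8913, 5.7143], 'ft_torque': [-0.0178, 0.2, 0.009], 'q': [32.6277, 41.7105, -23.845, 112.8753, 31.041, 31.6956, 82.7018], 'grip_width': 0.235}
yaw -174.6 pitch -0.0 roll 0.1
cmd [ 0.4901 -0.1727  0.1195] meas-cmd mm [  0.5  -2.3 -99.9] rot deg [-0.13  0.11 -0.01]
```

Request:
move_arm(delta_pos=[[0,-0.01,0],[0,-0.03,0],[0,-0.06,0],[0,-0.1,0],[0,-0.14,0],[0,-0.17,0],[0,-0.18,0],[0,-0.18,0]], delta_rot=[[0,0,0],[0,0,0],[0,0,0],[0,0,0],[0,0,0],[0,0,0],[0,0,0],[0,0,0]], hand=[0,0,0,0,0,0,0,0])

```text
clock: 11.18
tool_pos: [0.4917, -0.1746, 0.2013]
eef_rot: [[0.996, 0.005, -0.095], [0.095, -0.003, 0.996], [0.005, -1.0, -0.004]]
force: [0.2, 0.8, -2.7]
grip_width: 0.238
```

```bash
python3 - <<'E'
from h import *
save(np.array([.4901,-.1727,.1995]),RT(5.55,0)@np.diag([-1,1,-1]))
E
python3 st.py
python3 - <<'E'
from kin import *
import kin
L=[json.loads(l) for l in open("log.txt")]+[[q,p,None] for q,p in D]
def f(v):
    o=[(v-V)*.002]
    for q,p,M in L:
        a,R=fk(q,v[:8]);o.append(a-p)
        if M is not None:o.append(.2*(R[:,2]-np.array(M)[:,1]))
    return np.concatenate(o)
r=ls(f,V,x_scale=[.1]*7+[1]);print(r.x.round(4).tolist());print((f(r.x)[8:]*1e3).round(1).tolist())
E
```

```text
{'clock': 11.1833, 'tool_pos': [0.4917, -0.1746, 0.2013], 'force': [0.1941, 0.7724, -2.6772], 'ft_torque': [-0.0111, -0.0827, 0.0615], 'q': [40.3963, 27.5397, -34.5222, 102.952, 18.8343, 54.9792, 93.4537], 'grip_width': 0.2376}
yaw -174.6 pitch -0.3 roll 0.2
cmd [ 0.4901 -0.1727  0.1995] meas-cmd mm [ 1.6 -1.9  1.8] rot deg [-0.21  0.12 -0.26]
[0.2546, 0.5486, -0.0, 0.3711, 0.0019, 0.3273, -0.0079, -1.4627]
[-4.1, 1.6, -0.3, -0.0, 0.3, -0.0, -2.5, 1.2, -0.3, -0.0, -0.0, 0.0, 3.2, -0.7, 0.4, -0.0, 0.0, 0.0, 2.6, 0.0, 0.4, -0.0, -0.0, 0.0, 3.3, -1.3, 0.4, -0.0, -0.0, 0.0, -2.9, 0.5, 0.1, 0.1, 1.3, -0.3, -0.5, 1.0, -0.4]
```

```bash
cat >> kin.py <<'E'
V=np.array([.2546,.5486,0,.3711,.0019,.3273,-.0079,-1.4627])
def jac(q):
    a0,R0=fk(q,V);J=np.zeros((6,7))
    for i in range(7):
        d=np.array(q,float);d[i]+=.01;a,R=fk(d,V);J[:3,i]=(a-a0)/.01;J[3:,i]=Ro.from_matrix(R@R0.T).as_rotvec()/.01
    return a0,R0,J
def track(q,way,lam=.02,n=30):
    """way: list of (p,Rtool); straight interpolation, DLS"""
    q=np.array(q,float);a,M,_=jac(q);p0,r0=a,M@A;out=[]
    for p,R in way:
        w=Ro.from_matrix(r0.T@R).as_rotvec()
        for t in np.linspace(0,1,n)[1:]:
            pt=p0+t*(p-p0);Rt=r0@Ro.from_rotvec(t*w).as_matrix()
            for _ in range(3):
                a,M,J=jac(q);e=np.r_[pt-a,Ro.from_matrix(Rt@(M@A).T).as_rotvec()]
                W=np.diag([1/.3]*3+[1]*3);Jr=W@J*57.3;dq=Jr.T@np.linalg.solve(Jr@Jr.T+lam**2*np.eye(6),W@e)*57.3
                q=np.clip(q+np.clip(dq,-6,6),lo-.5,hi+.5)
        p0,r0=p,R;a,M,_=jac(q);out.append((q.round(0).tolist(),round(np.linalg.norm(a-p)*1e3,1),round(np.degrees(np.linalg.norm(Ro.from_matrix((M@A).T@R).as_rotvec())),1)))
    return out
H=np.diag([-1,1,-1.])
E
python3 - <<'E'
from kin import *
q=[40.3963,27.5397,-34.5222,102.952,18.8343,54.9792,93.4537]
A[:]=fk(q,V)[1].T@(RT(5.5,0)@H)
N=np.load("nose.npz")["N"];s=.018
def T(x,z,pitch,roll=0,yaw=7.2):
    F=RF(yaw,pitch)@Ro.from_euler("x",roll,degrees=True).as_matrix()
    return N+RF(yaw,pitch)@[x+s,0,z]+F@[0,0,.0135],np.c_[-F[:,0],-F[:,2],-F[:,1]]@H
for r in(0,25,-25,40,-40):
    print("roll",r)
    for o in track(q,[T(-.034,.12,0),T(-.034,.1,0,r),T(-.034,.07,15,r),T(-.034,.05,30,r),T(-.034,.05,30,r/2),T(-.034,.05,30),T(-.034,0,30),T(.036,0,30)]):print(o)
E
```

```text
roll 0
([13.0, 27.0, -36.0, 100.0, 19.0, 58.0, 67.0], np.float64(0.0), np.float64(0.0))
([13.0, 28.0, -36.0, 102.0, 20.0, 56.0, 66.0], np.float64(0.0), np.float64(0.0))
([11.0, 22.0, -30.0, 121.0, 30.0, 27.0, 56.0], np.float64(0.0), np.float64(0.0))
([-33.0, 23.0, 29.0, 137.0, 52.0, 1.0, 34.0], np.float64(79.4), np.float64(13.9))
([-12.0, 17.0, 18.0, 139.0, 141.0, 8.0, -55.0], np.float64(175.1), np.float64(20.0))
([-8.0, 22.0, -5.0, 137.0, 156.0, 10.0, -71.0], np.float64(0.0), np.float64(0.0))
([-6.0, 30.0, -9.0, 136.0, 158.0, 17.0, -72.0], np.float64(0.0), np.float64(0.0))
([-11.0, 28.0, 0.0, 125.0, 156.0, 4.0, -69.0], np.float64(0.0), np.float64(0.0))
roll 25
([13.0, 27.0, -36.0, 100.0, 19.0, 58.0, 67.0], np.float64(0.0), np.float64(0.0))
([35.0, 36.0, -48.0, 102.0, 1.0, 53.0, 88.0], np.float64(0.0), np.float64(0.0))
([43.0, 34.0, -54.0, 119.0, 1.0, 27.0, 97.0], np.float64(0.0), np.float64(0.0))
([48.0, 38.0, -56.0, 133.0, 6.0, 1.0, 103.0], np.float64(9.6), np.float64(1.7))
([27.0, 26.0, -36.0, 137.0, 1.0, 1.0, 97.0], np.float64(45.7), np.float64(8.0))
([-14.0, 21.0, 3.0, 137.0, -4
[... 1506 characters left out ...]
 np.float64(26.8), np.float64(4.7))
roll -40
([13.0, 27.0, -36.0, 100.0, 19.0, 58.0, 67.0], np.float64(0.0), np.float64(0.0))
([-20.0, 36.0, -21.0, 100.0, 47.0, 77.0, 34.0], np.float64(0.0), np.float64(0.0))
([-25.0, 34.0, -17.0, 114.0, 59.0, 65.0, 9.0], np.float64(0.0), np.float64(0.0))
([-32.0, 37.0, -13.0, 125.0, 75.0, 59.0, -22.0], np.float64(0.0), np.float64(0.0))
([-19.0, 27.0, -15.0, 134.0, 91.0, 37.0, -24.0], np.float64(0.0), np.float64(0.0))
([7.0, 23.0, -26.0, 137.0, 125.0, 16.0, -39.0], np.float64(0.0), np.float64(0.0))
([9.0, 32.0, -30.0, 136.0, 131.0, 23.0, -44.0], np.float64(0.0), np.float64(0.0))
([-3.0, 28.0, -11.0, 125.0, 115.0, 8.0, -28.0], np.float64(0.0), np.float64(0.0))
```

```bash
cat >> h.py <<'E'
NB=np.load("nose.npz")["N"] if os.path.exists("nose.npz") else None
GS=.018
def T(x,z,pitch,roll=0,yaw=7.2,y=0):
    F=RF(yaw,pitch);G=F@Ro.from_euler("x",roll,degrees=True).as_matrix()
    return NB+F@[x+GS,y,z]+G@[0,0,.0135],np.c_[-G[:,0],-G[:,2],-G[:,1]]@np.diag([-1,1,-1.])
def go(*t): p,R=zip(*t);delta(p,R)
E
python3 - <<'E'
from h import *
go(T(-.034,.12,0)); print();go(T(-.034,.1,0,-25),T(-.034,.07,15,-25));print();go(T(-.034,.05,30,-25),T(-.034,.05,30,-12));print();go(T(-.034,.04,30,0))
E
```

```text
[0.0598, -0.021, 0.245] [0.0, -0.029, 0.0]

[-0.0, 0.0213, 0.0057] [-0.436, 0.0, 0.0]
[-0.0207, 0.0582, 0.0057] [-0.434, 0.057, -0.258]

[-0.0156, 0.0238, 0.0111] [0.0, 0.111, -0.237]
[-0.0159, 0.0242, 0.0081] [0.226, 0.084, -0.248]

[0.0, 0.0101, -0.0008] [0.209, -0.001, -0.0]
```

Request:
move_arm(delta_pos=[[0.0598,-0.021,0.245],[0.0598,-0.021,0.245],[0.0598,-0.021,0.245],[0.0598,-0.021,0.245],[0.0598,-0.021,0.245],[0.0598,-0.021,0.245],[0.0598,-0.021,0.245],[0.0598,-0.021,0.245]], delta_rot=[[0,-0.029,0],[0,-0.029,0],[0,-0.029,0],[0,-0.029,0],[0,-0.029,0],[0,-0.029,0],[0,-0.029,0],[0,-0.029,0]], hand=[0,0,0,0,0,0,0,0])

```text
clock: 11.85
tool_pos: [0.5248, 0.0796, 0.2173]
eef_rot: [[0.991, -0.005, -0.132], [0.132, 0.001, 0.991], [-0.005, -1.0, 0.001]]
force: [0.1, -1.4, -4.1]
grip_width: 0.231
```

Request:
move_arm(delta_pos=[[0,0.005,0.0057],[0,0.01,0.0057],[0,0.0213,0.0057],[0,0.0213,0.0057],[-0.01,0.035,0.0057],[-0.0207,0.0582,0.0057],[-0.0207,0.0582,0.0057],[-0.0207,0.0582,0.0057]], delta_rot=[[-0.11,0,0],[-0.22,0,0],[-0.33,0,0],[-0.436,0,0],[-0.436,0.02,-0.1],[-0.434,0.04,-0.2],[-0.434,0.057,-0.258],[-0.434,0.057,-0.258]], hand=[0,0,0,0,0,0,0,0])

```text
clock: 12.52
tool_pos: [0.4994, 0.0751, 0.1576]
eef_rot: [[0.961, 0.277, -0.009], [0.123, -0.396, 0.91], [0.248, -0.875, -0.415]]
force: [-0.4, -0.7, -2.4]
grip_width: 0.235
```

```bash
python3 st.py; python3 -c "
from h import *
s=T(-.034,.07,15,-25);from workcell import robot
o=robot.observe();print((o['tool_pos']-s[0])*1e3,Ro.from_matrix(s[1].T@o['eef_rot']).as_rotvec(True))"
```

```text
{'clock': 12.5167, 'tool_pos': [0.4994, 0.0751, 0.1576], 'force': [-0.38, -0.6879, -2.3641], 'ft_torque': [0.6154, 0.4737, -0.0701], 'q': [-15.1122, 27.3788, -20.0588, 118.3569, 53.9721, 49.5182, 19.6752], 'grip_width': 0.235}
yaw -172.7 pitch -14.4 roll 24.5
cmd [0.5015 0.0738 0.1253] meas-cmd mm [-2.1  1.4 32.3] rot deg [-25.15  -3.51  15.35]
[-5.24965193 -4.81526711 -4.68642651] [-0.3320739  -0.34636001  0.53972594]
```

Request:
move_arm(delta_pos=[[-0.005,0.008,0.0111],[-0.01,0.016,0.0111],[-0.0156,0.0238,0.0111],[-0.0156,0.0238,0.0111],[-0.0159,0.0242,0.0081],[-0.0159,0.0242,0.0081],[-0.0159,0.0242,0.0081],[-0.0159,0.0242,0.0081]], delta_rot=[[0,0.04,-0.08],[0,0.08,-0.16],[0,0.111,-0.237],[0,0.111,-0.237],[0.11,0.098,-0.242],[0.226,0.084,-0.248],[0.226,0.084,-0.248],[0.226,0.084,-0.248]], hand=[0,0,0,0,0,0,0,0])

```text
clock: 13.18
tool_pos: [0.498, 0.0695, 0.1328]
eef_rot: [[0.86, 0.509, -0.009], [0.101, -0.153, 0.983], [0.499, -0.847, -0.184]]
force: [0.2, 0.6, -3.4]
grip_width: 0.234
```

Request:
move_arm(delta_pos=[[0,0.005,-0.0008],[0,0.0101,-0.0008],[0,0.0101,-0.0008],[0,0.0101,-0.0008],[0,0.0101,-0.0008],[0,0.0101,-0.0008]], delta_rot=[[0.1,0,0],[0.209,-0.001,0],[0.209,-0.001,0],[0.209,-0.001,0],[0.209,-0.001,0],[0.209,-0.001,0]], hand=[0,0,0,0,0,0])

```text
clock: 13.68
tool_pos: [0.5027, 0.0729, 0.1241]
eef_rot: [[0.86, 0.496, -0.124], [0.109, 0.061, 0.992], [0.499, -0.866, -0.002]]
force: [-0.1, 0.5, -2.2]
grip_width: 0.231
```

```bash
python3 st.py; python3 look.py a2
```

```text
{'clock': 13.6833, 'tool_pos': [0.5027, 0.0729, 0.1241], 'force': [-0.0513, 0.5084, -2.1552], 'ft_torque': [-0.0601, 0.7637, 0.0001], 'q': [5.302, 25.203, -24.1542, 136.5798, 126.3489, 16.9428, -40.809], 'grip_width': 0.2314}
yaw -172.8 pitch -30.0 roll 0.1
cmd [0.5015 0.0738 0.1253] meas-cmd mm [ 1.2 -0.8 -1.1] rot deg [-0.1   0.02  0.02]
{'clock': 13.6833, 'tool_pos': [0.5027, 0.0729, 0.1241], 'eef_rot': [[0.8595, 0.4957, -0.1245], [0.1087, 0.0607, 0.9922], [0.4994, -0.8664, -0.0017]], 'force': [-0.0513, 0.5084, -2.1552], 'q': [5.302, 25.203, -24.1542, 136.5798, 126.3489, 16.9428, -40.809]}
cmd [0.5015 0.0738 0.1253] [[0.859, 0.496, -0.126], [0.109, 0.062, 0.992], [0.5, -0.866, -0.0]]
```

View pics/a2.png

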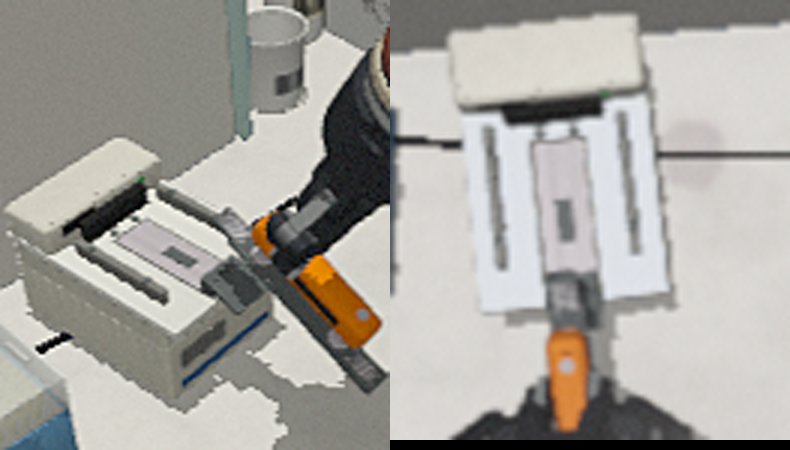

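The file is parallel to the bevel and centred over the nose, and the toe reaches past it. I'll check the toe pixels against the prediction (top ≈ (209.5,169), scene ≈ (217,181)), then plan the descent.

Run:
```python
from h import *
from workcell import robot
s=robot.observe();F=-s["eef_rot"]@np.diag([-1,1,-1]);F=np.c_[F[:,0],F[:,2],F[:,1]]
o=s["tool_pos"]+F@[-GS,0,-.0135]
for n in("top","scene"): print(n,proj(n,o+F@[.075,0,.005]).round(1), "nose mid",proj(n,NB).round(1))
print("face in nose",(RF(7.2,30).T@(o-NB)*1e3).round(1))
go(T(-.038,.02,30),T(-.038,.006,30))
```

```text
top [207.3 167.5] nose mid [210.6 177.8]
scene [212.5 180.1] nose mid [219.3 205.5]
face in nose [-33.9  -0.2  38.8]
[-0.0039, 0.02, 0.0] [0.0, 0.0, -0.0]
[-0.0039, 0.034, 0.0] [0.0, 0.0, -0.0]
```

Request:
move_arm(delta_pos=[[-0.0039,0.01,0],[-0.0039,0.02,0],[-0.0039,0.028,0],[-0.0039,0.034,0],[-0.0039,0.034,0],[-0.0039,0.034,0],[-0.0039,0.034,0]], delta_rot=[[0,0,0],[0,0,0],[0,0,0],[0,0,0],[0,0,0],[0,0,0],[0,0,0]], hand=[0,0,0,0,0,0,0])

```text
clock: 14.42
tool_pos: [0.5155, 0.0738, 0.0929]
eef_rot: [[0.86, 0.496, -0.124], [0.108, 0.061, 0.992], [0.499, -0.866, -0.002]]
force: [0.1, -0.2, -2.4]
grip_width: 0.234
```

```bash
python3 st.py
python3 - <<'E'
from workcell import get_image
import cv2,numpy as np
o=[]
for n,x0,y0 in(("scene",195,160),("top",190,145)):
    d=get_image(n);o.append(cv2.resize(cv2.cvtColor(d["img"],4)[y0:y0+70,x0:x0+50],None,fx=8,fy=8,interpolation=cv2.INTER_CUBIC))
cv2.imwrite("pics/a3.png",np.hstack(o))
E
```

```text
{'clock': 14.4167, 'tool_pos': [0.5155, 0.0738, 0.0929], 'force': [0.1471, -0.1661, -2.3912], 'ft_torque': [-0.0198, 0.7682, 0.0194], 'q': [7.5581, 31.0779, -27.8854, 136.3903, 130.9736, 22.7629, -44.4968], 'grip_width': 0.2338}
yaw -172.8 pitch -29.9 roll 0.1
cmd [0.515  0.0755 0.0939] meas-cmd mm [ 0.5 -1.7 -1. ] rot deg [-0.11  0.04  0.04]
```

View pics/a3.png

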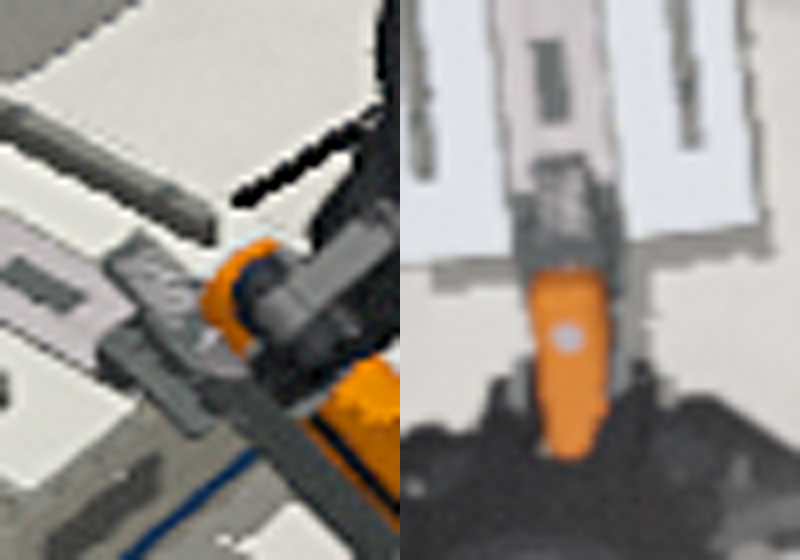

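The file is centred across the nose (top view x≈211 for both), the toe end is at (210,164), and there is no contact yet. I'll step down in small moves.

Request:
move_arm(delta_pos=[[0,0.002,0],[0,0.003,0],[0,0.003,0],[0,0.003,0]], delta_rot=[[0,0,0],[0,0,0],[0,0,0],[0,0,0]], hand=[0,0,0,0])

```text
clock: 14.85
tool_pos: [0.5171, 0.0736, 0.0901]
eef_rot: [[0.86, 0.495, -0.124], [0.108, 0.06, 0.992], [0.499, -0.867, -0.002]]
force: [-0.1, 0.4, -2.5]
grip_width: 0.236
```

Request:
move_arm(delta_pos=[[0,0.001,0],[0,0.002,0],[0,0.002,0],[0,0.002,0]], delta_rot=[[0,0,0],[0,0,0],[0,0,0],[0,0,0]], hand=[0,0,0,0])

```text
clock: 15.18
tool_pos: [0.5179, 0.0738, 0.0883]
eef_rot: [[0.86, 0.495, -0.124], [0.108, 0.06, 0.992], [0.499, -0.867, -0.002]]
force: [-0.7, -1.1, -1.4]
grip_width: 0.23
```

```bash
python3 st.py;python3 - <<'E'
from h import *
from workcell import robot
s=robot.observe();F=-s["eef_rot"]@np.diag([-1,1,-1]);F=np.c_[F[:,0],F[:,2],F[:,1]]
o=s["tool_pos"]+F@[-GS,0,-.0135]
print(proj("top",o+F@[.075,0,.005+.005]),(RF(7.2,30).T@(o-NB)*1e3).round(1))
E
```

```text
{'clock': 15.1833, 'tool_pos': [0.5179, 0.0738, 0.0883], 'force': [-0.688, -1.0963, -1.4419], 'ft_torque': [-0.1317, 0.8781, -0.0243], 'q': [7.7267, 31.9229, -28.1581, 136.2419, 131.4648, 23.4355, -44.8072], 'grip_width': 0.23}
yaw -172.8 pitch -29.9 roll 0.1
cmd [0.515  0.0755 0.0939] meas-cmd mm [ 2.9 -1.6 -5.6] rot deg [-0.11  0.06  0.07]
[209.26804657 164.29895758] [-38.5  -2.   -0.2]
```

Request:
move_arm(delta_pos=[[0,0.001,0],[0,0.002,0],[0,0.002,0],[0,0.002,0]], delta_rot=[[0,0,0],[0,0,0],[0,0,0],[0,0,0]], hand=[0,0,0,0])

```text
clock: 15.52
tool_pos: [0.5183, 0.0739, 0.0863]
eef_rot: [[0.861, 0.494, -0.124], [0.108, 0.061, 0.992], [0.498, -0.867, -0.001]]
force: [-3.1, -0.7, -0.8]
grip_width: 0.236
```

Request:
move_arm(delta_pos=[[0,0.001,0],[0,0.002,0],[0,0.002,0],[0,0.002,0],[0,0.002,0]], delta_rot=[[0,0,0],[0,0,0],[0,0,0],[0,0,0],[0,0,0]], hand=[0,0,0,0,0])

```text
clock: 15.93
tool_pos: [0.5191, 0.0741, 0.0845]
eef_rot: [[0.861, 0.494, -0.124], [0.108, 0.061, 0.992], [0.498, -0.867, -0.001]]
force: [-5.1, -0.5, -0.0]
grip_width: 0.237
```

```bash
python3 st.py;python3 - <<'E'
from h import *
from workcell import robot,get_image
import cv2
s=robot.observe();F=-s["eef_rot"]@np.diag([-1,1,-1]);F=np.c_[F[:,0],F[:,2],F[:,1]]
o=s["tool_pos"]+F@[-GS,0,-.0135]
print((RF(7.2,30).T@(o-NB)*1e3).round(1))
o=[]
for n,x0,y0 in(("scene",195,160),("top",190,145)):
    d=get_image(n);o.append(cv2.resize(cv2.cvtColor(d["img"],4)[y0:y0+70,x0:x0+50],None,fx=8,fy=8,interpolation=cv2.INTER_CUBIC))
cv2.imwrite("pics/a4.png",np.hstack(o))
E
```

```text
{'clock': 15.9333, 'tool_pos': [0.5191, 0.0741, 0.0845], 'force': [-5.0795, -0.5082, -0.0237], 'ft_torque': [-0.1888, 1.3938, 0.0034], 'q': [7.817, 32.5612, -28.3517, 136.1667, 131.8191, 23.921, -45.0322], 'grip_width': 0.2366}
yaw -172.8 pitch -29.8 roll 0.1
cmd [0.515  0.0755 0.0939] meas-cmd mm [ 4.1 -1.4 -9.3] rot deg [-0.09  0.05  0.14]
[-39.3  -1.9  -4. ]
```

View pics/a4.png

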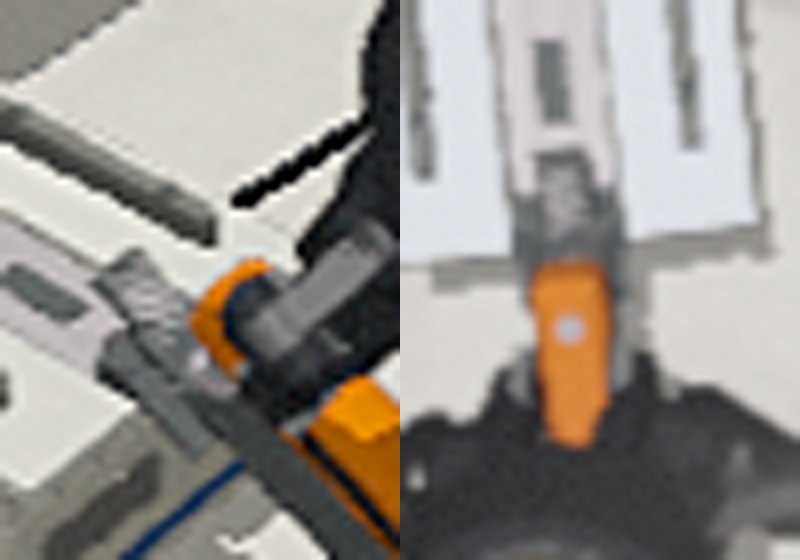

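Contact began at about z = 0, as predicted. The file is now pressed about 4 mm along the normal with a vertical load of about 2.4 N, and it lies flat on the bevel in both views. Now the first stroke.

Request:
move_arm(delta_pos=[[0.008,0,0],[0.02,0,0],[0.032,0,0],[0.044,0,0],[0.056,0,0],[0.068,0,0],[0.077,0,0],[0.081,0,0]], delta_rot=[[0,0,0],[0,0,0],[0,0,0],[0,0,0],[0,0,0],[0,0,0],[0,0,0],[0,0,0]], hand=[0,0,0,0,0,0,0,0])

```text
clock: 16.7
tool_pos: [0.5907, 0.0834, 0.1262]
eef_rot: [[0.859, 0.497, -0.125], [0.109, 0.061, 0.992], [0.501, -0.866, -0.002]]
force: [-4.3, -1.2, -0.2]
grip_width: 0.232
```

Request:
move_arm(delta_pos=[[0,0,0],[0,0,0],[0,0,0]], delta_rot=[[0,0,0],[0,0,0],[0,0,0]], hand=[0,0,0])

```text
clock: 16.95
tool_pos: [0.5904, 0.0833, 0.1258]
eef_rot: [[0.859, 0.497, -0.124], [0.109, 0.061, 0.992], [0.5, -0.866, -0.002]]
force: [0.4, 1.4, 0.5]
grip_width: 0.233
```

```bash
python3 st.py;cat > fc.py <<'E'
from h import *
from workcell import robot
s=robot.observe();F=-s["eef_rot"]@np.diag([-1,1,-1]);F=np.c_[F[:,0],F[:,2],F[:,1]]
o=s["tool_pos"]+F@[-GS,0,-.0135]
print("face in nose mm",(RF(7.2,30).T@(o-NB)*1e3).round(1))
E
python3 fc.py;  python3 - <<'E'
from workcell import get_image
import cv2,numpy as np
o=[]
for n,x0,y0 in(("scene",185,150),("top",180,125)):
    d=get_image(n);o.append(cv2.resize(cv2.cvtColor(d["img"],4)[y0:y0+80,x0:x0+55],None,fx=7,fy=7,interpolation=cv2.INTER_CUBIC))
cv2.imwrite("pics/a5.png",np.hstack(o))
E
```

```text
{'clock': 16.95, 'tool_pos': [0.5904, 0.0833, 0.1258], 'force': [0.3845, 1.3669, 0.5224], 'ft_torque': [0.1066, 0.8376, -0.0032], 'q': [-6.8157, 28.415, -6.2435, 124.2615, 115.9372, 5.8196, -28.9969], 'grip_width': 0.2327}
yaw -172.8 pitch -30.0 roll 0.1
cmd [0.515  0.0755 0.0939] meas-cmd mm [75.4  7.9 31.9] rot deg [-0.1   0.02 -0.04]
face in nose mm [43.6 -1.7 -4.3]
```

View pics/a5.png

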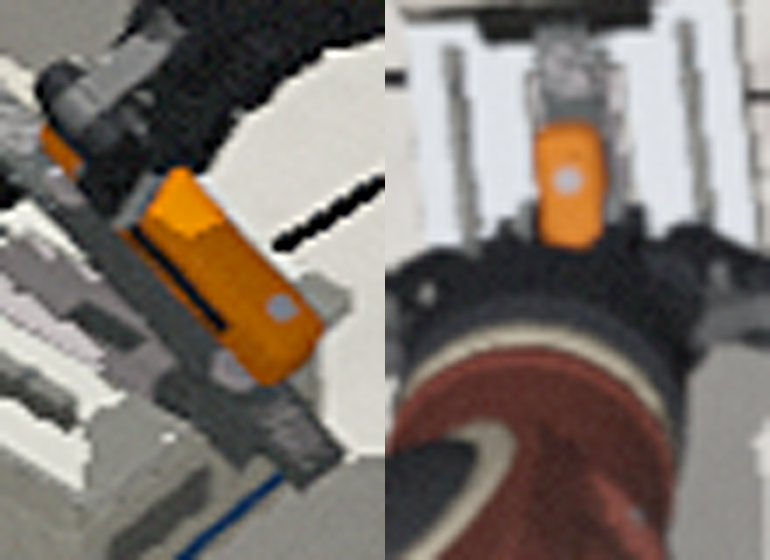

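The first stroke ended with the face at +43.6 mm, still pressed (vertical load about 2.9 N), and the heel half is on the nose in the scene view. Now the lifted return and the second stroke.

Request:
move_arm(delta_pos=[[0,-0.012,0],[0,-0.022,0],[0,-0.022,0],[-0.02,-0.022,0],[-0.042,-0.022,0],[-0.064,-0.022,0],[-0.083,-0.022,0],[-0.083,-0.022,0]], delta_rot=[[0,0,0],[0,0,0],[0,0,0],[0,0,0],[0,0,0],[0,0,0],[0,0,0],[0,0,0]], hand=[0,0,0,0,0,0,0,0])

```text
clock: 17.72
tool_pos: [0.502, 0.0711, 0.0996]
eef_rot: [[0.865, 0.487, -0.123], [0.107, 0.061, 0.992], [0.491, -0.871, 0.001]]
force: [-0.3, 0.1, -3.4]
grip_width: 0.235
```

Request:
move_arm(delta_pos=[[0,0.006,0],[0,0.012,0],[0,0.016,0],[0,0.016,0],[0,0.016,0]], delta_rot=[[0,0,0],[0,0,0],[0,0,0],[0,0,0],[0,0,0]], hand=[0,0,0,0,0])

```text
clock: 18.13
tool_pos: [0.5164, 0.0739, 0.0891]
eef_rot: [[0.859, 0.496, -0.124], [0.108, 0.061, 0.992], [0.5, -0.866, -0.001]]
force: [-0.1, 0.4, -2.8]
grip_width: 0.233
```

```bash
python3 st.py;python3 fc.py
```

```text
{'clock': 18.1333, 'tool_pos': [0.5164, 0.0739, 0.0891], 'force': [-0.0928, 0.3741, -2.8344], 'ft_torque': [-0.0605, 0.8146, -0.0358], 'q': [9.9716, 32.4105, -31.5685, 136.4184, 128.5642, 24.9906, -41.8486], 'grip_width': 0.233}
yaw -172.9 pitch -30.0 roll 0.1
cmd [0.515  0.0755 0.0939] meas-cmd mm [ 1.4 -1.6 -4.8] rot deg [-0.11  0.07  0.  ]
face in nose mm [-39.4  -1.8   1.2]
```

Request:
move_arm(delta_pos=[[0,0.002,0],[0,0.004,0],[0,0.0055,0],[0,0.0055,0],[0,0.0055,0],[0,0.0055,0]], delta_rot=[[0,0,0],[0,0,0],[0,0,0],[0,0,0],[0,0,0],[0,0,0]], hand=[0,0,0,0,0,0])

```text
clock: 18.63
tool_pos: [0.5172, 0.074, 0.0842]
eef_rot: [[0.86, 0.494, -0.125], [0.109, 0.061, 0.992], [0.498, -0.867, -0.001]]
force: [-4.3, -0.7, 0.2]
grip_width: 0.235
```

```bash
python3 st.py;python3 fc.py
```

```text
{'clock': 18.6333, 'tool_pos': [0.5172, 0.074, 0.0842], 'force': [-4.2778, -0.7037, 0.1707], 'ft_torque': [-0.0636, 1.2828, 0.0577], 'q': [10.1112, 33.2359, -31.848, 136.4199, 129.0984, 25.6763, -42.1739], 'grip_width': 0.235}
yaw -172.8 pitch -29.9 roll 0.1
cmd [0.515  0.0755 0.0939] meas-cmd mm [ 2.2 -1.5 -9.7] rot deg [-0.08  0.02  0.12]
face in nose mm [-41.1  -1.8  -3.4]
```

Request:
move_arm(delta_pos=[[0.008,0,0],[0.02,0,0],[0.032,0,0],[0.044,0,0],[0.056,0,0],[0.068,0,0],[0.079,0,0],[0.083,0,0]], delta_rot=[[0,0,0],[0,0,0],[0,0,0],[0,0,0],[0,0,0],[0,0,0],[0,0,0],[0,0,0]], hand=[0,0,0,0,0,0,0,0])

```text
clock: 19.3
tool_pos: [0.5914, 0.0831, 0.1274]
eef_rot: [[0.858, 0.499, -0.124], [0.108, 0.06, 0.992], [0.502, -0.865, -0.002]]
force: [-4.0, -0.3, -1.3]
grip_width: 0.23
```

Request:
move_arm(delta_pos=[[0,0,0],[0,0,0],[0,0,0]], delta_rot=[[0,0,0],[0,0,0],[0,0,0]], hand=[0,0,0])

```text
clock: 19.55
tool_pos: [0.5904, 0.0829, 0.1264]
eef_rot: [[0.859, 0.497, -0.124], [0.108, 0.06, 0.992], [0.501, -0.866, -0.002]]
force: [-0.7, -0.1, -0.9]
grip_width: 0.235
```

```bash
python3 st.py;python3 fc.py
```

```text
{'clock': 19.55, 'tool_pos': [0.5904, 0.0829, 0.1264], 'force': [-0.7375, -0.1393, -0.9], 'ft_torque': [-0.0089, 0.7176, 0.0072], 'q': [-4.4818, 28.4883, -9.5028, 124.1913, 109.6006, 7.3149, -22.3845], 'grip_width': 0.235}
yaw -172.8 pitch -30.1 roll 0.1
cmd [0.515  0.0755 0.0939] meas-cmd mm [75.4  7.4 32.5] rot deg [-0.14  0.03 -0.07]
face in nose mm [43.9 -2.1 -3.7]
```

Request:
move_arm(delta_pos=[[0,0.0012,0],[0,0.0012,0]], delta_rot=[[0,0,0],[0,0,0]], hand=[0,0])

```text
clock: 19.72
tool_pos: [0.5904, 0.0828, 0.1248]
eef_rot: [[0.86, 0.496, -0.124], [0.108, 0.061, 0.992], [0.5, -0.866, -0.001]]
force: [0.5, -0.3, 0.7]
grip_width: 0.234
```

Request:
move_arm(delta_pos=[[0,-0.012,0],[0,-0.022,0],[0,-0.022,0],[-0.02,-0.022,0],[-0.042,-0.022,0],[-0.064,-0.022,0],[-0.083,-0.022,0],[-0.083,-0.022,0]], delta_rot=[[0,0,0],[0,0,0],[0,0,0],[0,0,0],[0,0,0],[0,0,0],[0,0,0],[0,0,0]], hand=[0,0,0,0,0,0,0,0])

```text
clock: 20.38
tool_pos: [0.5019, 0.0714, 0.0988]
eef_rot: [[0.865, 0.486, -0.124], [0.107, 0.062, 0.992], [0.49, -0.872, 0.002]]
force: [-1.1, -1.1, -3.8]
grip_width: 0.232
```

Request:
move_arm(delta_pos=[[0,0.006,0],[0,0.012,0],[0,0.016,0],[0,0.016,0],[0,0.016,0]], delta_rot=[[0,0,0],[0,0,0],[0,0,0],[0,0,0],[0,0,0]], hand=[0,0,0,0,0])

```text
clock: 20.8
tool_pos: [0.5167, 0.0739, 0.0885]
eef_rot: [[0.859, 0.496, -0.124], [0.108, 0.061, 0.992], [0.5, -0.866, -0.001]]
force: [0.0, -0.3, -2.7]
grip_width: 0.237
```

Request:
move_arm(delta_pos=[[0,0.002,0],[0,0.004,0],[0,0.0055,0],[0,0.0055,0],[0,0.0055,0],[0,0.0055,0]], delta_rot=[[0,0,0],[0,0,0],[0,0,0],[0,0,0],[0,0,0],[0,0,0]], hand=[0,0,0,0,0,0])

```text
clock: 21.3
tool_pos: [0.5169, 0.0741, 0.0833]
eef_rot: [[0.861, 0.493, -0.125], [0.109, 0.061, 0.992], [0.497, -0.868, -0.001]]
force: [-5.2, -0.2, -0.2]
grip_width: 0.237
```

```bash
python3 st.py;python3 fc.py
```

```text
{'clock': 21.3, 'tool_pos': [0.5169, 0.0741, 0.0833], 'force': [-5.163, -0.213, -0.223], 'ft_torque': [-0.1471, 1.3978, 0.0694], 'q': [11.4512, 33.7981, -33.9073, 136.4089, 127.3967, 26.6921, -40.336], 'grip_width': 0.2369}
yaw -172.8 pitch -29.8 roll 0.1
cmd [0.515  0.0755 0.0939] meas-cmd mm [  1.9  -1.4 -10.6] rot deg [-0.06  0.01  0.19]
face in nose mm [-41.8  -1.7  -4. ]
```

Request:
move_arm(delta_pos=[[0.008,0,0],[0.02,0,0],[0.032,0,0],[0.044,0,0],[0.056,0,0],[0.068,0,0],[0.079,0,0],[0.084,0,0]], delta_rot=[[0,0,0],[0,0,0],[0,0,0],[0,0,0],[0,0,0],[0,0,0],[0,0,0],[0,0,0]], hand=[0,0,0,0,0,0,0,0])

```text
clock: 21.97
tool_pos: [0.5914, 0.0834, 0.1267]
eef_rot: [[0.859, 0.497, -0.125], [0.109, 0.061, 0.992], [0.501, -0.866, -0.002]]
force: [-4.5, 0.4, -0.2]
grip_width: 0.235
```

Request:
move_arm(delta_pos=[[0,0.0005,0],[0,0.001,0],[0,0.001,0],[0,0.001,0]], delta_rot=[[0,0,0],[0,0,0],[0,0,0],[0,0,0]], hand=[0,0,0,0])

```text
clock: 22.3
tool_pos: [0.5915, 0.0834, 0.1251]
eef_rot: [[0.859, 0.496, -0.124], [0.108, 0.061, 0.992], [0.5, -0.866, -0.001]]
force: [-1.4, 0.7, 1.6]
grip_width: 0.239
```

```bash
python3 st.py;python3 fc.py
```

```text
{'clock': 22.3, 'tool_pos': [0.5915, 0.0834, 0.1251], 'force': [-1.4166, 0.6852, 1.576], 'ft_torque': [0.1066, 0.6746, 0.0705], 'q': [-2.3065, 28.9036, -12.5712, 123.9646, 105.999, 8.7273, -18.4966], 'grip_width': 0.2391}
yaw -172.8 pitch -30.0 roll 0.1
cmd [0.515  0.0755 0.0939] meas-cmd mm [76.5  7.9 31.2] rot deg [-0.08  0.04 -0.  ]
face in nose mm [44.2 -1.8 -5.5]
```

Run:
```python
from kin import *
from workcell import robot
s=robot.observe();q=s["q"];A[:]=fk(q,V)[1].T@s["eef_rot"]
p=fk(q,V)[0]-s["tool_pos"];print(p)
Rr=RT(6,0)@H;P=np.array([.4875,-.1725,.15])
w=[T(.042,.05,30),T(.02,.08,30,-25),T(.01,.1,15,-25),T(0,.12,0,-25),T(0,.13,0,0),(P,Rr),(P-[0,0,.13],Rr)]
for o in track(q,w):print(o)
save(s["tool_pos"],s["eef_rot"])
for i in([0,1],[2,3],[4],[5]): go(*[w[j] for j in i]);print()
```

```text
[-0.00099224 -0.00023183 -0.0012667 ]
([1.0, 22.0, -16.0, 125.0, 69.0, 10.0, 18.0], np.float64(0.0), np.float64(0.0))
([-25.0, 24.0, -10.0, 124.0, 73.0, 42.0, -4.0], np.float64(0.0), np.float64(0.0))
([-16.0, 26.0, -17.0, 110.0, 48.0, 53.0, 30.0], np.float64(0.0), np.float64(0.0))
([-12.0, 32.0, -20.0, 94.0, 37.0, 71.0, 50.0], np.float64(0.0), np.float64(0.0))
([8.0, 29.0, -30.0, 94.0, 17.0, 62.0, 71.0], np.float64(0.0), np.float64(0.0))
([35.0, 30.0, -28.0, 108.0, 19.0, 47.0, 94.0], np.float64(0.0), np.float64(0.0))
([30.0, 41.0, -20.0, 114.0, 28.0, 30.0, 86.0], np.float64(0.0), np.float64(0.0))
[-0.0022, -0.0555, 0.0017] [0.001, -0.0, -0.0]
[-0.0242, -0.0842, 0.0073] [-0.435, -0.0, -0.0]

[0.0181, -0.0081, -0.0037] [0.0, -0.111, 0.237]
[0.0437, -0.0121, -0.0056] [0.0, -0.221, 0.474]

[-0.0, -0.0078, -0.0099] [0.436, -0.0, 0.0]

[-0.1033, 0.0806, -0.2427] [0.0, 0.021, 0.0]
```

Request:
move_arm(delta_pos=[[-0.0022,-0.015,0.0017],[-0.0022,-0.035,0.0017],[-0.0022,-0.0555,0.0017],[-0.01,-0.065,0.004],[-0.02,-0.075,0.006],[-0.0242,-0.0842,0.0073],[-0.0242,-0.0842,0.0073],[-0.0242,-0.0842,0.0073]], delta_rot=[[0,0,0],[0,0,0],[0,0,0],[-0.12,0,0],[-0.24,0,0],[-0.36,0,0],[-0.435,0,0],[-0.435,0,0]], hand=[0,0,0,0,0,0,0,0])

```text
clock: 22.97
tool_pos: [0.5277, 0.0892, 0.1843]
eef_rot: [[0.86, 0.504, 0.087], [0.115, -0.356, 0.927], [0.498, -0.787, -0.364]]
force: [0.9, 1.4, -2.7]
grip_width: 0.238
```

Request:
move_arm(delta_pos=[[0.006,-0.003,-0.001],[0.012,-0.006,-0.002],[0.0181,-0.0081,-0.0037],[0.03,-0.01,-0.0045],[0.0437,-0.0121,-0.0056],[0.0437,-0.0121,-0.0056],[0.0437,-0.0121,-0.0056],[0.0437,-0.0121,-0.0056]], delta_rot=[[0,-0.04,0.08],[0,-0.08,0.16],[0,-0.111,0.237],[0,-0.15,0.32],[0,-0.19,0.4],[0,-0.221,0.474],[0,-0.221,0.474],[0,-0.221,0.474]], hand=[0,0,0,0,0,0,0,0])

```text
clock: 23.63
tool_pos: [0.5593, 0.0839, 0.2179]
eef_rot: [[0.993, 0.05, -0.109], [0.12, -0.42, 0.899], [-0.0, -0.906, -0.423]]
force: [-1.0, -0.7, -2.2]
grip_width: 0.234
```

Request:
move_arm(delta_pos=[[0,-0.0078,-0.0099],[0,-0.0078,-0.0099],[0,-0.0078,-0.0099],[0,-0.0078,-0.0099],[0,-0.0078,-0.0099],[0,-0.0078,-0.0099]], delta_rot=[[0.11,0,0],[0.22,0,0],[0.33,0,0],[0.436,0,0],[0.436,0,0],[0.436,0,0]], hand=[0,0,0,0,0,0])

```text
clock: 24.13
tool_pos: [0.558, 0.0762, 0.2294]
eef_rot: [[0.993, -0.002, -0.118], [0.118, -0.006, 0.993], [-0.003, -1.0, -0.005]]
force: [-0.4, 0.8, -2.5]
grip_width: 0.233
```

```bash
python3 st.py
python3 - <<'E'
from h import *
from workcell import robot
s=robot.observe();save(s["tool_pos"]+[0,0,.0007],s["eef_rot"])
go((np.array([.4875,-.1725,.12]),RT(6,0)@np.diag([-1,1,-1.])))
E
```

```text
{'clock': 24.1333, 'tool_pos': [0.558, 0.0762, 0.2294], 'force': [-0.3749, 0.8169, -2.4809], 'ft_torque': [0.0563, -0.1053, -0.0022], 'q': [6.0428, 28.1569, -25.0752, 94.051, 13.536, 60.9804, 73.7031], 'grip_width': 0.233}
yaw -173.2 pitch 0.2 roll 0.3
cmd [ 0.4875 -0.1725  0.15  ] meas-cmd mm [ 70.5 248.8  79.5] rot deg [-0.29 -0.81  0.17]
[-0.0991, 0.1117, -0.2381] [0.005, 0.014, -0.003]
```

Request:
move_arm(delta_pos=[[-0.015,0.0,-0.035],[-0.03,0.0,-0.07],[-0.045,0.01,-0.105],[-0.06,0.03,-0.14],[-0.075,0.06,-0.175],[-0.09,0.09,-0.21],[-0.0991,0.1117,-0.2381],[-0.0991,0.1117,-0.2381]], delta_rot=[[0.005,0.014,-0.003],[0.005,0.014,-0.003],[0.005,0.014,-0.003],[0.005,0.014,-0.003],[0.005,0.014,-0.003],[0.005,0.014,-0.003],[0.005,0.014,-0.003],[0.005,0.014,-0.003]], hand=[0,0,0,0,0,0,0,0])

```text
clock: 24.8
tool_pos: [0.4845, -0.1728, 0.1146]
eef_rot: [[0.994, -0.009, -0.106], [0.106, 0.001, 0.994], [-0.009, -1.0, 0.002]]
force: [-1.3, -1.0, -3.6]
grip_width: 0.235
```

Request:
move_arm(delta_pos=[[0,0.02,0],[0,0.045,0],[0,0.07,0],[0,0.085,0],[0,0.092,0],[0,0.092,0],[0,0.092,0],[0,0.092,0]], delta_rot=[[0,0,0],[0,0,0],[0,0,0],[0,0,0],[0,0,0],[0,0,0],[0,0,0],[0,0,0]], hand=[0,0,0,0,0,0,0,0])

```text
clock: 25.47
tool_pos: [0.4919, -0.1668, 0.028]
eef_rot: [[0.994, 0.004, -0.112], [0.112, 0.004, 0.994], [0.005, -1.0, 0.003]]
force: [-0.6, 0.1, -2.9]
grip_width: 0.23
```

```bash
python3 st.py
```

```text
{'clock': 25.4667, 'tool_pos': [0.4919, -0.1668, 0.028], 'force': [-0.5703, 0.0712, -2.9393], 'ft_torque': [-0.0413, -0.0069, 0.0153], 'q': [27.657, 39.7245, -17.0089, 113.0836, 21.3804, 29.9955, 92.1409], 'grip_width': 0.2297}
yaw -173.6 pitch -0.3 roll -0.2
cmd [ 0.4875 -0.1725  0.12  ] meas-cmd mm [  4.4   5.7 -92. ] rot deg [ 0.21 -0.44 -0.25]
```

Request:
move_arm(delta_pos=[[-0.004,0.002,-0.004],[-0.004,0.004,-0.004],[-0.004,0.006,-0.004],[-0.004,0.0078,-0.004],[-0.004,0.0078,-0.004],[-0.004,0.0078,-0.004]], delta_rot=[[0,0,0],[0,0,0],[0,0,0],[0,0,0],[0,0,0],[0,0,0]], hand=[0,0,0,0,0,0])

```text
clock: 25.97
tool_pos: [0.4874, -0.1722, 0.0196]
eef_rot: [[0.994, 0.002, -0.11], [0.11, 0.004, 0.994], [0.003, -1.0, 0.003]]
force: [-1.0, -0.8, 3.2]
grip_width: 0.233
```

```bash
python3 st.py
```

```text
{'clock': 25.9667, 'tool_pos': [0.4874, -0.1722, 0.0196], 'force': [-0.9636, -0.7589, 3.2373], 'ft_torque': [-0.1584, 0.2942, -0.0222], 'q': [27.997, 40.4184, -16.4791, 113.637, 21.8964, 28.8269, 92.2418], 'grip_width': 0.2328}
yaw -173.7 pitch -0.2 roll -0.2
cmd [ 0.4875 -0.1725  0.12  ] meas-cmd mm [-1.000e-01  3.000e-01 -1.003e+02] rot deg [ 0.21 -0.34 -0.13]
```

Contact with the rest (+3 N), so I'll release and retreat.

Request:
move_arm(delta_pos=[[0,0,0],[0,0,0],[0,0,0],[0,0,0],[0,0,0],[0,0,0],[0,-0.02,0],[0,-0.04,0]], delta_rot=[[0,0,0],[0,0,0],[0,0,0],[0,0,0],[0,0,0],[0,0,0],[0,0,0],[0,0,0]], hand=[0.085,0.085,0.085,0.085,0.085,0.085,0.085,0.085])

```text
clock: 26.63
tool_pos: [0.4862, -0.1715, 0.0585]
eef_rot: [[0.994, -0.001, -0.111], [0.111, 0.006, 0.994], [-0.0, -1.0, 0.006]]
force: [0.9, 0.3, 0.2]
grip_width: 0.997
```

Request:
move_arm(delta_pos=[[0,-0.03,0],[0,-0.06,0],[0,-0.09,0],[0,-0.12,0],[0,-0.12,0],[0,-0.12,0],[0,-0.12,0],[0,-0.12,0]], delta_rot=[[0,0,0],[0,0,0],[0,0,0],[0,0,0],[0,0,0],[0,0,0],[0,0,0],[0,0,0]], hand=[0.085,0.085,0.085,0.085,0.085,0.085,0.085,0.085])

```text
clock: 27.3
tool_pos: [0.4858, -0.1723, 0.1777]
eef_rot: [[0.994, -0.001, -0.11], [0.11, 0.005, 0.994], [-0.0, -1.0, 0.005]]
force: [0.2, 0.6, -0.2]
grip_width: 0.991
```

```bash
python3 st.py
python3 - <<'E'
from workcell import get_image
import cv2,numpy as np
a=get_image("scene")["img"];b=get_image("wrist")["img"]
o=np.hstack([a[100:350,100:400],cv2.resize(b,None,fx=.65,fy=.65)[:250]])
cv2.imwrite("pics/end.png",cv2.cvtColor(o,4))
E
```

```text
{'clock': 27.3, 'tool_pos': [0.4858, -0.1723, 0.1777], 'force': [0.1663, 0.6401, -0.1593], 'ft_torque': [-0.026, -0.0001, 0.0208], 'q': [33.7936, 27.2072, -24.1412, 105.476, 13.6797, 50.324, 99.5472], 'grip_width': 0.9909}
yaw -173.7 pitch 0.0 roll -0.3
cmd [ 0.4875 -0.1725  0.12  ] meas-cmd mm [-1.7  0.2 57.7] rot deg [ 0.33 -0.36  0.04]
```

View pics/end.png

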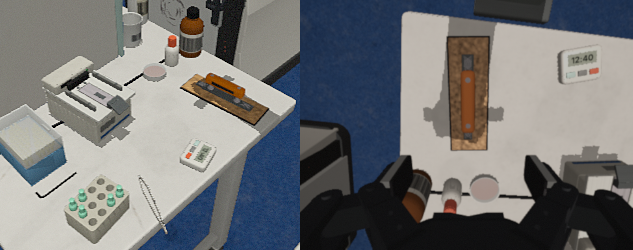

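The file lies flat along the rest (wrist view, grip at about (468,95)). The nose has sprung back, the gripper is clear, and the bystanders look unmoved.

```bash
python3 -c "
from workcell import robot
print(robot.job_done())"
```

```text
the job is handed in; nothing more can be done
None
```

I made the three pressed forward strokes with lifted returns, laid the file back flat on its cork rest, and handed the job in at about 27 s. No verdict was reported.

- **First attempt:** with the first grasp the arm ran out of joint range at the start-of-stroke pose. I laid the file back on its rest and took it again turned half round, about 18 mm towards the toe.
- **Strokes:** each ran with the file centre from about -40 mm to +44 mm along the bevel, held at 30° and about 2 mm off centre. The catch dip was about 4 mm, and up to about 6 mm at the end of the third stroke. The dip is inferred from tool position and force; it was not measured directly.
- **Weak point:** at the end of stroke 2 the vertical force read only about 1.5 N, so I pressed about 1 mm more before lifting. The wrist force is noisy (roughly ±0.7 N).
- **Returns:** I lifted 22 mm along the bevel normal, which is about 18 mm clear of the surface.
- **Final check:** in the last pictures the file lies flat along the rest and the catch is back up. The gripper is open about 0.18 m above the bench, touching nothing, and the bystanders look unmoved. My position estimate puts the file within about 5 mm of the rest's centre.

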